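Unplug the cell cases and stack them for transport

TASK

Switch the charging dock off first: throw its isolator lever fully over, away from the dock, while every case is still plugged in. Then pull every cell case out of the spring catches of the dock and stack them in one square, upright column on the tray's rubber pad, tall cases below flat ones, and finish with the small black control unit that lies on the bench, centred on top with its long side along the column's. Leave the mug, meter and screwdriver where they are.

Things in the scene. Friction and masses are not known exactly. Their poses are not given: they have to be found in the camera images.
- tall1: tall closed aluminium cell case, 96 mm long (x), 52 mm wide (y), 44 mm high; origin at the centre of its underside, z up, flat top with flush copper contacts. A half-round rib (3 mm proud, 24 mm wide, 7 mm above the underside) runs across each 52 mm end face. Stands plugged into one of the dock's five bays, or is absent. 0.24 to 0.6 kg.
- tall2: second tall case, the same as tall1
- flat1: flat closed aluminium cell case, 96 mm long (x), 52 mm wide (y), 28 mm high; origin at the centre of its underside, z up, flat top with flush copper contacts. A half-round rib (3 mm proud, 24 mm wide, 7 mm above the underside) runs across each 52 mm end face. Stands plugged into one of the dock's five bays, or is absent. 0.24 to 0.6 kg.
- flat2: second flat case, the same as flat1
- flat3: third flat case, the same as flat1
- control: small black plastic control unit with a finned aluminium lid, 70 mm long (x), 46 mm wide (y), 28 mm high, flat top and underside; origin at the centre of its underside, z up. Lies loose, lid up, on the bench. About 0.18 kg. Always present.
- pad (a point): centre of the top face of the black rubber pad (100 x 56 mm, long side along x), 12 mm above the bench, in the middle of a fixed plywood tray (170 x 130 mm, 8 mm thick); x along the tray's long side, z up. The column stands here, case length along x.
- dock: fixed dark steel charging dock, 142 mm (x) by 428 mm (y), its floor 12 mm above the bench; origin at the centre of its underside, z up. Five bays in a row along y at -168, -84, 0, 84 and 168 mm. A plugged case stands on the dock floor, its length along the dock's x, 32 mm from its neighbours. Corner guides 20 mm high leave the middle 66 mm of a case's long sides free for fingers.
- bay (a point): centre of the middle bay's floor, 12 mm above the bench. At both ends of each bay stands a steel catch block 24 mm high with a spring ball that snaps over the case's end rib, low down. A straight upward pull of about 9 N besides the weight frees the case, the peak 3 mm up and past by 10 mm; lift it 30 mm to clear the blocks.
- isolator (a joint): isolator lever on a grey block beside the dock: 60 mm steel arm with a black ball (26 mm across). 0 = on, leaning over the dock (dock -x); 1.0 rad = off, fully over to dock +x; light friction (about 1 N at the ball), stays where left. Its pivot is at x 115, y 42 mm, 22 mm above the bench, in the dock's frame.
- isolator_tip (a point): centre of the lever's ball, 75 mm above the bench at both ends of its swing, 82 mm half way; travels about 57 mm along the dock's x
- mug: white mug, 80 mm across, 90 mm high, origin at the centre of its underside; bystander
- meter: yellow hand multimeter lying flat, 130 x 75 x 35 mm, origin at the centre of its underside; bystander
- driver: screwdriver lying on the bench; bystander
Things that resemble listed ones, but are neither listed nor needed, are in the scene too. What is shaped like the flat3 but blue is not meant.

How it is judged:
By the outcome, as a careful person would: the job done as asked, in the order asked, and still so for the second after the job is handed in, with the robot touching nothing.
Of tall1, tall2, flat1, flat2, flat3 only 3 to 5 are there at a start; the rules pass over those that are not, and their reading is None.
At some moment in a run one of control may be knocked a few centimetres aside while the robot is not near it.
Once in a run the grip may slacken for a moment while it holds something.
It also fails if it takes over 210 s, if anything falls off the work surface, if the arm or the gripper's body presses on something with over 40 N, if the wrist force passes 120 N, or if a joint passes its speed limit or range.

ROBOT

A 6-joint arm with a two-finger parallel gripper is mounted at the origin on the work surface. World frame = base frame: x ahead of the robot, y to its left, z up, the work surface at z = 0. Lengths are in m, angles in rad, forces in N, time in s.
With the tool pointing down it reaches from about 0.3 to 0.775 m from the base axis. Payload 14.6 kg.
Tool frame: the origin (TCP) lies at the very end of the fingers, on their centre line; the grasp point (between the pads) lies 19 mm behind it; z points along the fingers, y is the direction in which the jaws open and shut (so a half turn about z gives the same grasp; the last joint's range is limited). The gripper opens to 94 mm and grips with 3 to 60 N. Pads are 16 mm wide; open, the fingers measure 119 mm over their backs; the gripper's body (75 mm by 177 mm) begins 78 mm behind the grasp point.
Start: joints at [1.052, 0.3, 1.521, -0, 1.321, -0.067], TCP at [0.24, 0.495, 0.205] pointing down, gripper open.
Joint ranges: [-3.03, 3.03], [-0.79, 2.21], [0.23, 2.52], [-1.04, 4.18], [0, 3.07], [-2.55, 2.55]. Speed limits (rad/s): [2.22, 2.22, 2.57, 3.14, 3.14, 3.14].

INTERFACE

Orientations are given as [roll, pitch, yaw] about the fixed x, y, z axes, in that order (R = Rz(yaw) Ry(pitch) Rx(roll)).
In Python, from station import ctrl, eyes gives the robot as it stands.
- The arm moves only by the tool jog_arm, never from a script. Its argument "moves" is a list of rows, each a list of 3 entries, a list of its own where there are three numbers: the shift along the world's x, y, z in mm, then the turn, a rotation vector about the world's x, y, z in units of 5 degrees (1.0 is 5 degrees), then the finger opening in mm, from 0 to 94. In form: [[[tx, ty, tz], [wx, wy, wz], jaw], ...]. A call has 1 to 5 rows; each row is the pose to reach, as a shift and turn from the pose commanded when the call began; what a row does not reach only later rows make up. A row lasts 1/12 s, in which the tool goes at most 41.7 mm and 7.16 degrees, less where a joint would pass 70% of its speed; a pose out of reach is approached as far as the arm can. A call with a gripper value outside its range is refused whole. The fingers move at their own pace and stop on an object; "squeeze" is the grip in N (left out, the last holds). Time passes only in rows, so rows that repeat a pose let the fingers close. It gives the time, the measured TCP pose, the force and the opening at its end, in the units of the state.
- ctrl.get_obs(): the state, without advancing time (a new reading comes with each control period).
- eyes.camera(name): name is "side" or "top" or "wrist"; returns a dict with "frame" (384x512x3 uint8, red, green, blue), "vertical_fov" (degrees; the focal length in pixels is half the picture's height over the tangent of half this angle, whatever the lens; pixels are square), "cx", "cy" (the principal point, pixels), "eye" and "attitude" of the camera in the world; the wrist camera has in their place "hand_eye" (4x4, takes a point from camera to tool coordinates, whose origin is the TCP and whose axes are the flange's). Camera axes: x right, y down, z forward; pixel columns grow to the right and rows downward; lengths in m; the calibration is good to about 2 mm. A picture is of the moment at which its call begins: read the wrist's pose just before it. There is no depth.
- ctrl.hand_in(): hands the job in, once; it reports no verdict.
The state is a dict: "time_s": time; "qpos": joint angles; "joint_vel": joint speeds; "tau": joint torques, N m; "ee_pos": TCP position; "eef_rot": TCP orientation; "force": force on the tool from outside, world axes, zero at the start; "moment": the same for the moment, N m; "grip_width": finger opening in m.
Only numpy, scipy, OpenCV 4.12 (cv2) and the standard library are available. Lean on these libraries where they do the work, as an engineer would, in place of code of your own. Each camera call takes 0.05 s, during which the arm holds its last target.

## Working session

There is one attempt and no reset: what is moved stays moved. The work goes in short steps, Python scripts to look and compute and a tool call to move; the robot and the scene stay as the last step left them, time stands still between calls to the robot, and variables do not carry over. Pictures are saved under pics/ and viewed, and the job is handed in when it is done.

Besides the shell and the picture viewer there is one more tool, called after "Emit:" as name([rows], argument=value, ...), one row to a line, values as JSON. jog_arm: Moves the arm, as the interface text tells. Its arguments: {"type":"object","properties":{"moves":{"type":"array","items":{"type":"array"}},"squeeze":{"type":"number"}},"required":["moves"]}

```bash
ls; mkdir -p pics
cat > h.py <<'E'
import numpy as np, cv2
from station import ctrl, eyes
from scipy.spatial.transform import Rotation as R
def shot(n,fn):
    o=ctrl.get_obs(); c=eyes.camera(n); cv2.imwrite('pics/'+fn,c['frame'][:,:,::-1]); 
    return o,c
E
python3 - <<'E'
from h import *
for n in ['side','top','wrist']:
    o,c=shot(n,n+'0.png'); print(n,{k:v for k,v in c.items() if k!='frame'})
print(ctrl.get_obs())
E
```

```text
pics
side {'vertical_fov': 50.41626710108334, 'cx': 256.5645330143921, 'cy': 194.47849740260088, 'eye': array([ 0.45096754, -0.62638757,  0.82269825]), 'attitude': array([-2.42550827,  0.0057937 , -0.10185556])}
top {'vertical_fov': 49.880003672003525, 'cx': 261.08934654675585, 'cy': 185.04532158564783, 'eye': array([ 3.66026610e-01, -7.23317830e-04,  1.09477899e+00]), 'attitude': array([-2.9806385 , -0.01083376, -1.57243578])}
wrist {'vertical_fov': 63.66699945453677, 'cx': 254.07914898427376, 'cy': 193.1815092091791, 'hand_eye': array([[ 5.75890873e-04, -9.63399550e-01, -2.68068975e-01,
         7.88316409e-02],
       [ 9.99999821e-01,  5.98424273e-04, -2.35351816e-06,
         6.42317765e-04],
       [ 1.62686360e-04, -2.68068926e-01,  9.63399722e-01,
        -1.79384432e-01],
       [ 0.00000000e+00,  0.00000000e+00,  0.00000000e+00,
         1.00000000e+00]])}
{'time_s': 0.15, 'qpos': array([ 1.05241641e+00,  3.00331598e-01,  1.52143495e+00, -1.73118863e-05,
        1.32068866e+00, -6.65893772e-02]), 'joint_vel': array([-0.00088748, -0.00170678, -0.00230929, -0.0009978 , -0.00135003,
        0.00049102]), 'tau': array([-8.42069840e-04, -5.31957006e+01, -3.52820921e+01,  7.07783690e-02,
        2.36472505e-02, -5.07392554e-05]), 'ee_pos': array([0.24002122, 0.49464481, 0.20502467]), 'eef_rot': array([-3.14073090e+00, -4.06620219e-05,  2.68980639e+00]), 'force': array([ 0.29118577,  0.34259766, -0.4338763 ]), 'moment': array([-0.00182118,  0.01107531, -0.02385938]), 'grip_width': 0.09422369052140078}
```

View pics/side0.png

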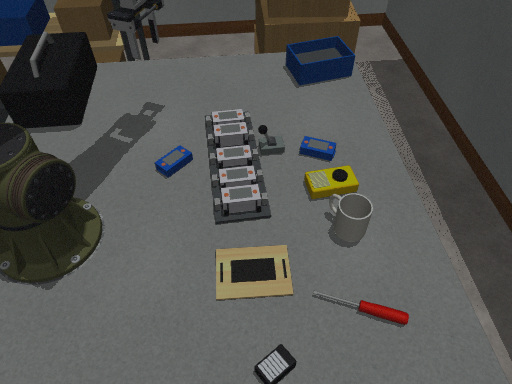

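View pics/top0.png

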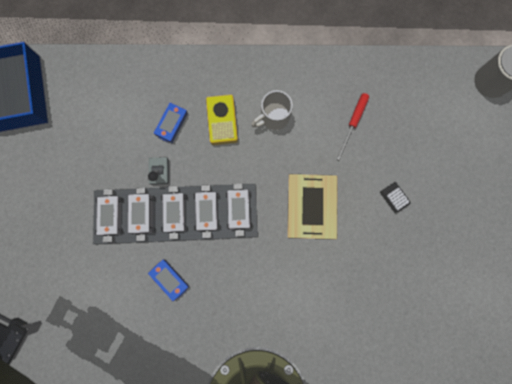

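View pics/wrist0.png

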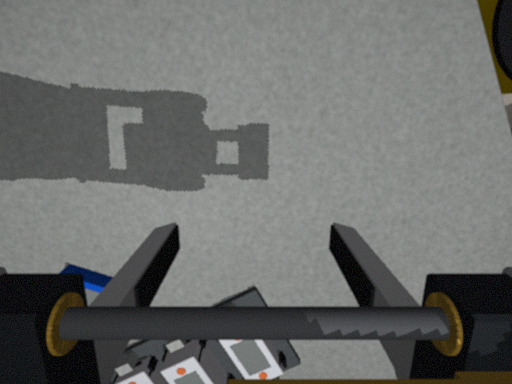

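All five bays are filled. The two blue cases (top view 170,122 and 168,280) are decoys. The control unit is at (396,197) and the lever block at (157,170). Next I'll enlarge crops to measure.

Run:
```python
import cv2
t=cv2.imread('pics/top0.png'); s=cv2.imread('pics/side0.png')
def crop(im,x0,y0,x1,y1,k,fn):
    c=cv2.resize(im[y0:y1,x0:x1],None,fx=k,fy=k,interpolation=cv2.INTER_CUBIC)
    for x in range((x0//10+1)*10,x1,10):
        cv2.line(c,((x-x0)*k,0),((x-x0)*k,6 if x%50 else 14),(0,255,255),1)
        if x%20==0: cv2.putText(c,str(x),((x-x0)*k-10,24),0,.35,(0,255,255),1)
    for y in range((y0//10+1)*10,y1,10):
        cv2.line(c,(0,(y-y0)*k),(6,(y-y0)*k),(0,255,255),1)
        if y%20==0: cv2.putText(c,str(y),(8,(y-y0)*k+4),0,.35,(0,255,255),1)
    cv2.imwrite('pics/'+fn,c); print(c.shape)
crop(t,85,145,265,250,4,'c_top_dock.png')
crop(t,280,165,420,245,5,'c_top_tray.png')
crop(s,195,100,345,225,5,'c_side_dock.png')
```

```text
(420, 720, 3)
(400, 700, 3)
(625, 750, 3)
```

View pics/c_top_dock.png

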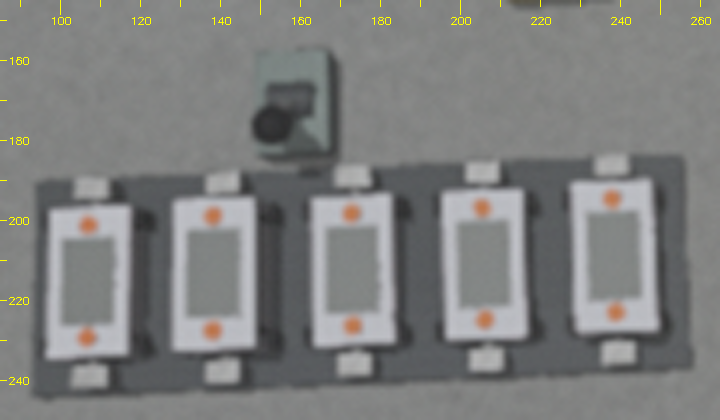

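View pics/c_top_tray.png

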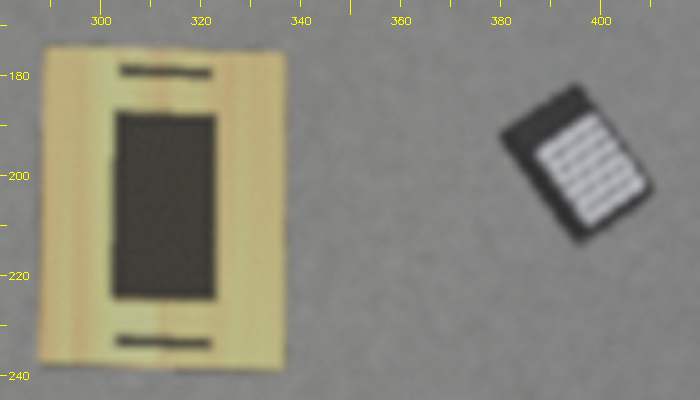

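View pics/c_side_dock.png

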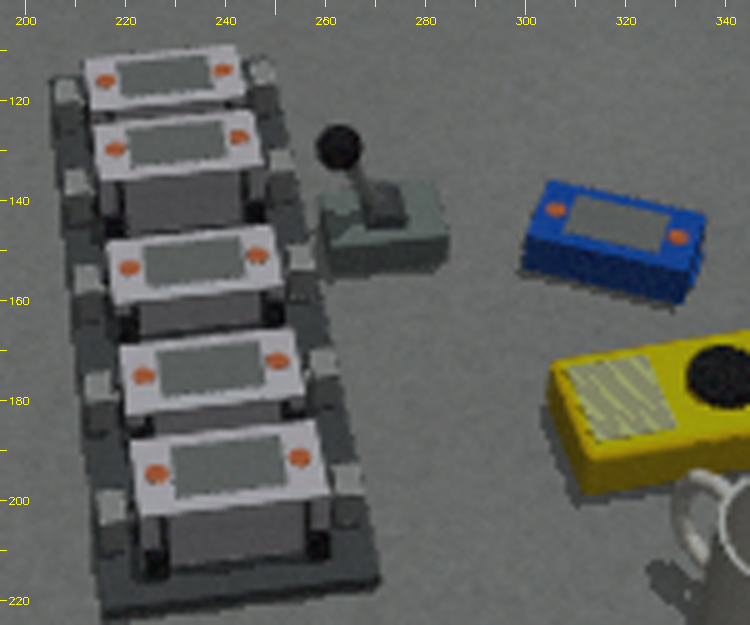

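```bash
cat >> h.py <<'E'
import pickle
class Cam:
    def __init__(s,c,o=None):
        s.f=192/np.tan(np.radians(c['vertical_fov']/2)); s.cx=c['cx']; s.cy=c['cy']
        if 'eye' in c: s.t=np.array(c['eye']); s.R=R.from_euler('xyz',c['attitude']).as_matrix()
        else:
            T=np.eye(4);T[:3,:3]=R.from_euler('xyz',o['eef_rot']).as_matrix();T[:3,3]=o['ee_pos']
            M=T@np.array(c['hand_eye']); s.t=M[:3,3]; s.R=M[:3,:3]
    def proj(s,p):
        q=(np.atleast_2d(p)-s.t)@s.R
        return np.c_[s.cx+s.f*q[:,0]/q[:,2], s.cy+s.f*q[:,1]/q[:,2]]
    def ray(s,uv,z):
        uv=np.atleast_2d(uv); d=np.c_[(uv[:,0]-s.cx)/s.f,(uv[:,1]-s.cy)/s.f,np.ones(len(uv))]@s.R.T
        return s.t+d*((z-s.t[2])/d[:,2])[:,None]
E
python3 - <<'E'
from h import *
from scipy.optimize import least_squares
_,ct=shot('top','t1.png'); _,cs=shot('side','s1.png')
T=Cam(ct);S=Cam(cs)
px=lambda a,x0,y0,k:(np.array(a,float)+.5)/k-.5+[x0,y0]
ctop=px([(88,225),(87,338),(213,216),(212,331),(352,214),(353,326),(482,208),(485,320),(613,199),(616,313)],85,145,4)
csid=px([(223,70),(106,82),(239,137),(115,149),(257,255),(129,268),(278,361),(144,376),(300,457),(156,474)],195,100,5)
h=[.040,.056,.040,.040,.056]
for i in range(5):
    print(i,*[np.round(C.ray(u[2*i:2*i+2],h[i]).mean(0)*1e3,1) for C,u in((T,ctop),(S,csid))])
# dock fit: joint
ys=[.168,.084,0,-.084,-.168]
def model(p):
    c,s=np.cos(p[2]),np.sin(p[2]); M=np.array([[c,-s],[s,c]]); out=[]
    for y,z in zip(ys,h):
        for sx in(1,-1): out.append([*(M@[sx*p[3],y]+p[:2]),z])
    return np.array(out)
for nm,w in (('top',(1,0)),('side',(0,1)),('both',(1,1))):
    f=lambda p:np.r_[w[0]*(T.proj(model(p))-ctop).ravel(),w[1]*(S.proj(model(p))-csid).ravel()]
    r=least_squares(f,[.4,.2,0,.035]);print(nm,r.x,np.sqrt(np.mean(r.fun**2)))
pad=px([(117,113),(217,116),(215,299),(112,297)],280,165,5)
P=T.ray(pad,.012);print('pad',P.mean(0),np.linalg.norm(P[0]-P[3]),np.linalg.norm(P[0]-P[1]))
tr=T.ray(px([(45,46),(285,53),(284,370),(38,362)],280,165,5),.008);print('tray',tr.mean(0),tr,np.arctan2(*(tr[0]-tr[3])[[1,0]]),np.arctan2(*(P[0]-P[3])[[1,0]]))
co=T.ray(px([(575,85),(652,187),(581,243),(500,135)],280,165,5),.028);print('ctl',co.mean(0),np.linalg.norm(np.diff(co,axis=0),axis=1),np.degrees(np.arctan2(*(co[1]-co[0])[[1,0]])))
bt=T.ray(px([(271,125)],85,145,4),.075); bs=S.ray(px([(339,147)],195,100,5),.075);print('ball',bt,bs)
E
```

```text
0 [460.1 381.6  40. ] [460.1 383.4  40. ]
1 [463.7 297.9  56. ] [463.7 299.8  56. ]
2 [467.3 213.4  40. ] [466.8 215.8  40. ]
3 [471.1 129.9  40. ] [471.  131.7  40. ]
4 [474.6  45.5  56. ] [474.4  48.   56. ]
top [0.46735851 0.21366718 0.04318911 0.03606092] 0.0696366503080727
side [0.46721965 0.2157525  0.04293729 0.036104  ] 0.05472779287733546
both [0.46729559 0.21426665 0.04301133 0.0360658 ] 0.2389861442782004
pad [ 0.48655752 -0.14875036  0.012     ] 0.09768485622676544 0.05322863272830787
tray [ 0.48689584 -0.14812555  0.008     ] [[ 0.57301386 -0.08658848  0.008     ]
 [ 0.56924669 -0.21540997  0.008     ]
 [ 0.40050225 -0.2096527   0.008     ]
 [ 0.40482054 -0.08085103  0.008     ]] -0.03409900141157022 -0.04477346026708096
ctl [ 0.50746845 -0.36263867  0.028     ] [0.0657337  0.04859783 0.06912445] -145.26693200580596
ball [[0.55482071 0.26018154 0.075     ]] [[0.55412741 0.26342557 0.075     ]]
```

Bays from far to near (y 0.383, 0.299, 0.215, 0.131, 0.047) hold flat, tall, flat, flat, tall. Top and side views agree to about 2 mm, and the ball measures (0.554, 0.261), where the dock fit predicts (0.552, 0.260). First the lever: closed fingers go in on the dock side of the ball.

Emit:
jog_arm([
  [[35,-30,0],[0,0,1.4],0],
  [[70,-60,0],[0,0,2.8],0],
  [[100,-85,0],[0,0,4.2],0],
  [[130,-110,0],[0,0,5.67],0],
  [[160,-135,0],[0,0,5.67],0],
], squeeze=50)

```text
time_s: 0.67
ee_pos: [0.3886, 0.369, 0.2055]
eef_rot: [3.142, -0.0, -3.091]
force: [0.1, 0.7, -0.8]
grip_width: 0.064
```

Emit:
jog_arm([
  [[30,-25,0],[0,0,0],0],
  [[60,-50,0],[0,0,0],0],
  [[90,-75,0],[0,0,0],0],
  [[113,-99,0],[0,0,0],0],
  [[113,-99,0],[0,0,0],0],
])

```text
time_s: 1.08
ee_pos: [0.5039, 0.2672, 0.2049]
eef_rot: [-3.141, -0.0, -3.103]
force: [0.0, 0.7, -0.6]
grip_width: 0.0306
```

Emit:
jog_arm([
  [[0,-4,-35],[0,0,0],0],
  [[0,-4,-70],[0,0,0],0],
  [[0,-4,-100],[0,0,0],0],
  [[0,-4,-100],[0,0,0],0],
  [[0,-4,-100],[0,0,0],0],
])

```text
time_s: 1.5
ee_pos: [0.5002, 0.2673, 0.1052]
eef_rot: [-3.141, -0.002, -3.098]
force: [0.8, -0.9, 0.3]
grip_width: 0.0007
```

Run:
```python
from h import *
o,c=shot('wrist','w1.png');print(o['ee_pos'],o['eef_rot'],o['grip_width'])
W=Cam(c,o);print(W.proj([.5545,.261,.075]))
_,c=shot('side','s2.png');f=c['frame'][90:210,190:340,::-1];cv2.imwrite('pics/s2c.png',cv2.resize(f,None,fx=5,fy=5))
```

```text
[0.5002281  0.26727141 0.10518871] [-3.14076084e+00 -2.09845837e-03 -3.09830877e+00] 0.0007222174365407265
[[241.52586191 286.30374218]]
```

View pics/w1.png

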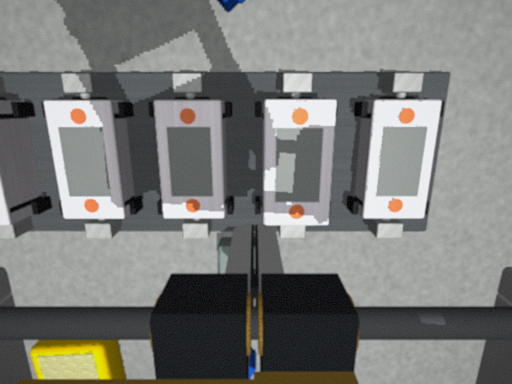

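View pics/s2c.png

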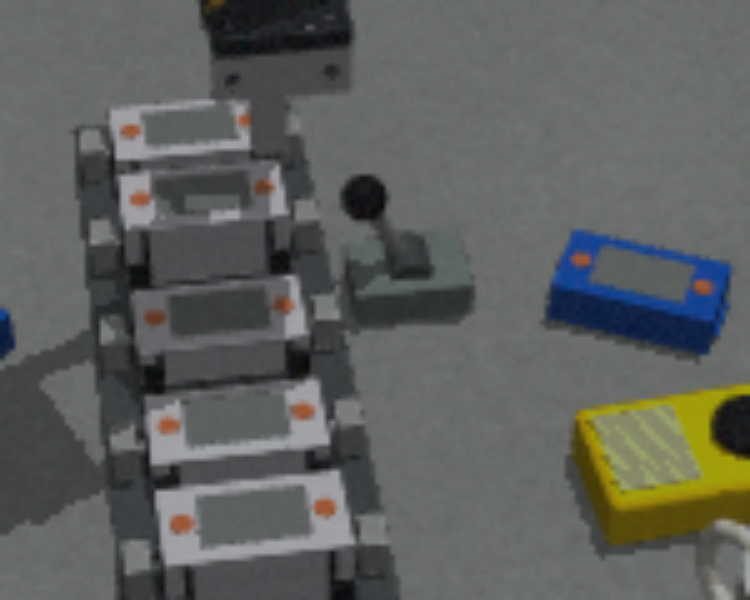

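Nothing is under the fingertips and the ball is ahead in +x. I'll descend beside it and sweep along dock +x.

Emit:
jog_arm([
  [[0,-6,-20],[0,0,0],0],
  [[0,-6,-39],[0,0,0],0],
  [[0,-6,-39],[0,0,0],0],
  [[10,-6,-39],[0,0,0],0],
  [[22,-5,-39],[0,0,0],0],
])

```text
time_s: 2.02
ee_pos: [0.5236, 0.2628, 0.069]
eef_rot: [3.141, 0.002, -3.098]
force: [0.4, 0.8, 0.8]
grip_width: 0.0007
```

Emit:
jog_arm([
  [[10,0,0],[0,0,0],0],
  [[20,1,0],[0,0,0],0],
  [[30,1,0],[0,0,0],0],
  [[40,2,0],[0,0,0],0],
  [[48,2,0],[0,0,0],0],
])

```text
time_s: 2.43
ee_pos: [0.5722, 0.2649, 0.0692]
eef_rot: [3.141, 0.003, -3.098]
force: [-0.5, 0.2, 0.9]
grip_width: 0.0005
```

Emit:
jog_arm([
  [[5,0,0],[0,0,0],0],
  [[10,0,0],[0,0,0],0],
  [[14,1,0],[0,0,0],0],
  [[17,1,0],[0,0,0],0],
  [[17,1,0],[0,0,0],0],
])

```text
time_s: 2.85
ee_pos: [0.5866, 0.2653, 0.0666]
eef_rot: [-3.141, -0.004, -3.098]
force: [-12.3, -1.4, 7.7]
grip_width: 0.0004
```

Emit:
jog_arm([
  [[1,0,0],[0,0,0],0],
  [[1,0,0],[0,0,0],0],
])

```text
time_s: 3.02
ee_pos: [0.5868, 0.2653, 0.0665]
eef_rot: [-3.141, -0.005, -3.098]
force: [-17.3, -1.8, 9.5]
grip_width: 0.0005
```

Run:
```python
from h import *
_,c=shot('side','s3.png');f=c['frame'][90:210,190:340,::-1];cv2.imwrite('pics/s3c.png',cv2.resize(f,None,fx=5,fy=5,interpolation=2))
```

```text
(no output)
```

View pics/s3c.png

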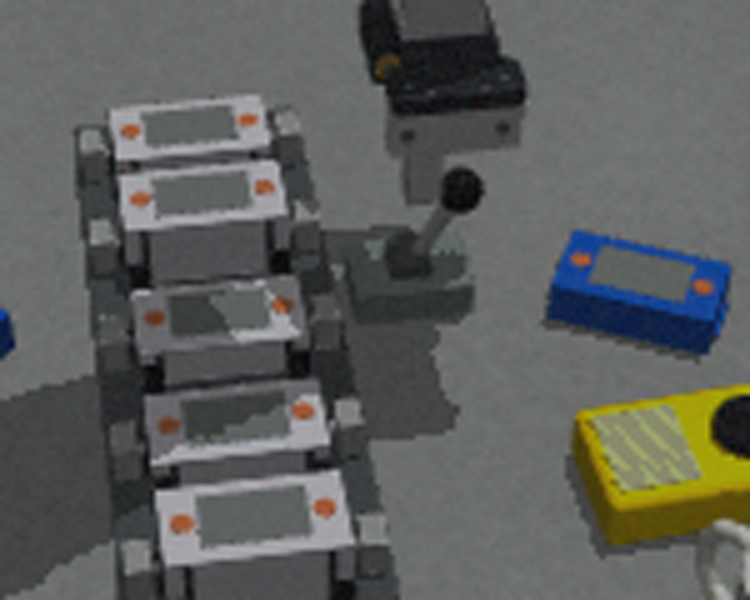

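Run:
```python
from h import *
_,c=shot('side','s4.png');S=Cam(c);print(S.ray([[190+462.5/5-.5,90+190.5/5-.5]],.075))
print(ctrl.get_obs()['ee_pos'])
```

```text
[[0.60999807 0.26347022 0.075     ]]
[0.58678896 0.26533114 0.06657247]
```

Lever fully over: the ball moved about 56 mm and sits against the stop. I'll retract and go to the tall case in the near bay.

Emit:
jog_arm([
  [[-15,0,0],[0,0,0],0],
  [[-25,-8,35],[0,0,0],20],
  [[-45,-40,55],[0,0,0],40],
  [[-65,-75,55],[0,0,0],60],
  [[-85,-110,55],[0,0,0],72],
])

```text
time_s: 3.53
ee_pos: [0.5032, 0.1544, 0.1228]
eef_rot: [3.141, 0.003, -3.097]
force: [0.7, -0.8, 0.1]
grip_width: 0.0236
```

Emit:
jog_arm([
  [[-10,-38,0],[0,0,0],72],
  [[-20,-75,0],[0,0,0],72],
  [[-28,-108,0],[0,0,0],72],
  [[-28,-108,0],[0,0,0],72],
  [[-28,-108,0],[0,0,0],72],
])

```text
time_s: 3.95
ee_pos: [0.4759, 0.0461, 0.122]
eef_rot: [-3.142, 0.001, -3.101]
force: [0.3, -0.3, 0.1]
grip_width: 0.0566
```

Run:
```python
from h import *
o,c=shot('wrist','w2.png');print(o['ee_pos'],o['eef_rot'],o['grip_width'],o['force'])
```

```text
[0.47590839 0.04608026 0.12202637] [-3.14156471e+00  1.07042842e-03 -3.10126353e+00] 0.05662299729792748 [ 0.32754041 -0.26651036  0.06390711]
```

View pics/w2.png

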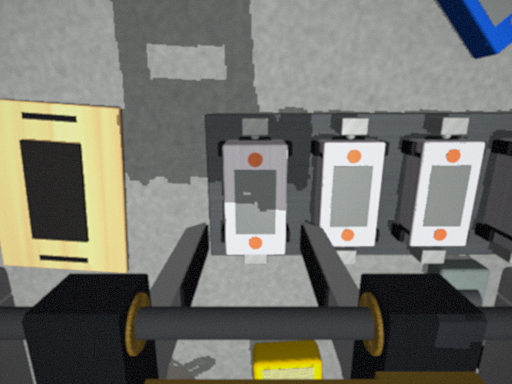

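The near case's contacts are at (255,159) and (255,243), centred between the fingers. The pad is visible at the left, so I'll measure both from here.

Run:
```python
from h import *
o,c=shot('wrist','w3.png');W=Cam(c,o)
print(o['ee_pos'],o['eef_rot'][2])
P=W.ray([[255,159.5],[255.5,243],[354,156],[347,235]],[.056,.056,.04,.04]);print(P)
f=c['frame'][90:280,0:150,::-1];cv2.imwrite('pics/w3c.png',cv2.resize(f,None,fx=4,fy=3,interpolation=2)) if 0 else cv2.imwrite('pics/w3c.png',cv2.resize(f,None,fx=3,fy=3,interpolation=2))
```

```text
[0.47610382 0.04707531 0.12189943] -3.0997707165019945
[[0.43799151 0.04718553 0.056     ]
 [0.51042095 0.05074772 0.056     ]
 [0.43407179 0.1311071  0.04      ]
 [0.5063103  0.13407188 0.04      ]]
```

View pics/w3c.png

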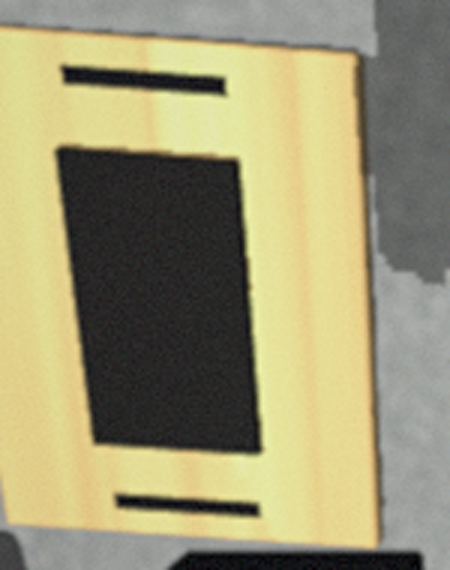

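Run:
```python
from h import *
o=ctrl.get_obs();_,c=shot('wrist','w4.png');W=Cam(c,o)
px=(np.array([(58,148),(238,160),(261,452),(93,442)],float)+.5)/3-.5+[0,90]
P=W.ray(px,.012);print(P,P.mean(0),np.arctan2(*(P[3]-P[0])[[1,0]]),np.arctan2(*(P[2]-P[1])[[1,0]]),np.linalg.norm(P-np.roll(P,1,0),axis=1))
e=W.ray((np.array([(358,53),(380,546)],float)+.5)/3-.5+[0,90],.008);print(e,np.arctan2(*(e[1]-e[0])[[1,0]]))
```

```text
[[ 0.43567776 -0.17087511  0.012     ]
 [ 0.43694702 -0.11577888  0.012     ]
 [ 0.53515319 -0.11861754  0.012     ]
 [ 0.53396771 -0.17480422  0.012     ]] [ 0.48543642 -0.14501894  0.012     ] -0.03995348456635247 -0.02889700502572063 [0.09836845 0.05511084 0.09824719 0.05619919]
[[ 0.40335806 -0.07800091  0.008     ]
 [ 0.57137386 -0.08256767  0.008     ]] -0.027173851045297934
```

Emit:
jog_arm([
  [[-2,0,-30],[0,0,0],72],
  [[-2,0,-60],[0,0,0],72],
  [[-2,0,-85],[0,0,0],72],
  [[-2,0,-100],[0,0,0],72],
  [[-2,0,-100],[0,0,0],72],
])

```text
time_s: 4.52
ee_pos: [0.4722, 0.0482, 0.0185]
eef_rot: [3.141, -0.005, -3.097]
force: [-0.0, 0.5, -0.8]
grip_width: 0.0721
```

Emit:
jog_arm([
  [[0,0,0],[0,0,0],45],
  [[0,0,0],[0,0,0],45],
  [[0,0,0],[0,0,0],45],
  [[0,0,0],[0,0,0],45],
  [[0,0,0],[0,0,0],45],
], squeeze=55)

```text
time_s: 4.93
ee_pos: [0.4745, 0.0474, 0.0226]
eef_rot: [3.141, 0.002, -3.098]
force: [-1.1, 2.5, 7.4]
grip_width: 0.0521
```

Emit:
jog_arm([
  [[0,0,3],[0,0,0],45],
  [[0,0,8],[0,0,0],45],
  [[0,0,15],[0,0,0],45],
  [[0,0,25],[0,0,0],45],
  [[0,0,40],[0,0,0],45],
])

```text
time_s: 5.35
ee_pos: [0.4731, 0.0471, 0.0619]
eef_rot: [3.142, -0.002, -3.099]
force: [-0.1, -0.8, -5.4]
grip_width: 0.0515
```

Emit:
jog_arm([
  [[0,0,10],[0,0,0],45],
  [[0,0,10],[0,0,0],45],
])

```text
time_s: 5.52
ee_pos: [0.4749, 0.0472, 0.074]
eef_rot: [-3.142, 0.004, -3.099]
force: [-0.4, -0.1, -5.0]
grip_width: 0.052
```

Run:
```python
from h import *
o,c=shot('wrist','w5.png');print(o['ee_pos'],o['grip_width'],o['force'],o['moment'])
```

```text
[0.47485868 0.04718106 0.07396292] 0.051961865200958385 [-0.38948623 -0.09595984 -4.97695167] [ 0.04470908 -0.07701214  0.03311432]
```

View pics/w5.png

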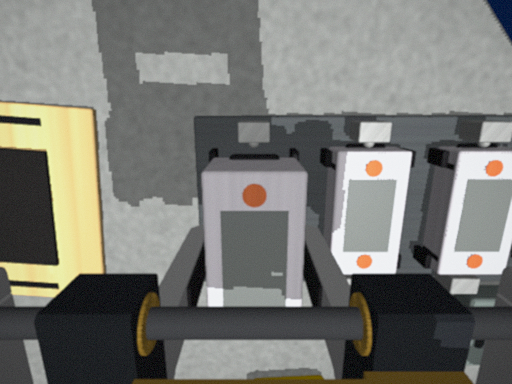

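Run:
```python
from h import *
im=cv2.imread('pics/side0.png');f=im[235:310,205:305];cv2.imwrite('pics/s0t.png',cv2.resize(f,None,fx=7,fy=7,interpolation=2))
```

```text
(no output)
```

View pics/s0t.png

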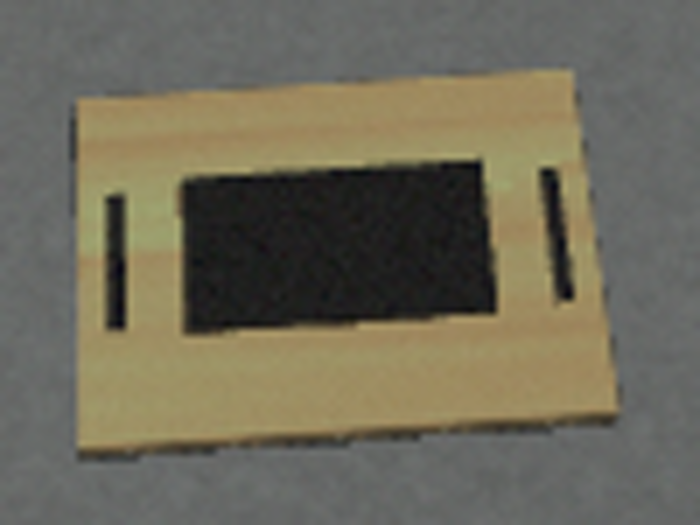

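Run:
```python
from h import *
_,c=shot('side','s5.png');S=Cam(c)
g=lambda a:(np.array(a,float)+.5)/7-.5+[205,235]
for a,z in (([(182,180),(483,161),(497,313),(185,332)],.012),([(77,99),(572,70),(619,414),(78,450)],.008)):
    P=S.ray(g(a),z);print(P.mean(0),np.arctan2(*(P[1]-P[0])[[1,0]]),np.arctan2(*(P[2]-P[3])[[1,0]]),np.linalg.norm(P-np.roll(P,1,0),axis=1))
print(ctrl.get_obs()['ee_pos'])
```

```text
[ 0.486342   -0.14807033  0.012     ] -0.0320036779990266 -0.03696178902912955 [0.05617223 0.09980985 0.0566712  0.09938825]
[ 0.4862959  -0.14767743  0.008     ] -0.03590119934854705 -0.032437021042044246 [0.12943269 0.16878574 0.12884861 0.16850288]
[0.4738009  0.04716042 0.07171467]
```

The pad is at (0.486, -0.148) with yaw about -0.034, and the three views agree. I'll carry the first tall case over.

Emit:
jog_arm([
  [[3,-35,0],[0,0,-0.2],45],
  [[5,-75,0],[0,0,-0.4],45],
  [[8,-115,0],[0,0,-0.6],45],
  [[10,-155,0],[0,0,-0.88],45],
  [[12,-185,0],[0,0,-0.88],45],
])

```text
time_s: 6.03
ee_pos: [0.4851, -0.1404, 0.0707]
eef_rot: [3.142, -0.001, 3.105]
force: [0.7, -0.1, -5.2]
grip_width: 0.0516
```

Emit:
jog_arm([
  [[0,-10,0],[0,0,0],45],
  [[0,-10,0],[0,0,0],45],
  [[0,-10,0],[0,0,0],45],
  [[0,-10,-15],[0,0,0],45],
  [[0,-10,-30],[0,0,0],45],
])

```text
time_s: 6.45
ee_pos: [0.4861, -0.1465, 0.0413]
eef_rot: [-3.141, 0.001, 3.109]
force: [1.0, 0.6, -5.8]
grip_width: 0.0516
```

Run:
```python
from h import *
for i in range(3):
    o,c=shot('wrist','w6.png');print(o['ee_pos'],o['eef_rot'],o['grip_width'],o['force'])
```

```text
[ 0.48607268 -0.14652102  0.04131671] [-3.14144990e+00  9.61782468e-04  3.10921977e+00] 0.05161166824914745 [ 1.03313954  0.63158189 -5.76701416]
[ 0.48441683 -0.14585644  0.03816033] [ 3.1401693  -0.0035343   3.10930656] 0.0520638687995239 [-2.7750505   1.77265682 -9.34802999]
[ 0.48447119 -0.1459523   0.03939121] [ 3.14003616 -0.00403848  3.10932744] 0.05181740366866668 [ 0.01672593  0.17236198 -4.89437022]
```

View pics/w6.png

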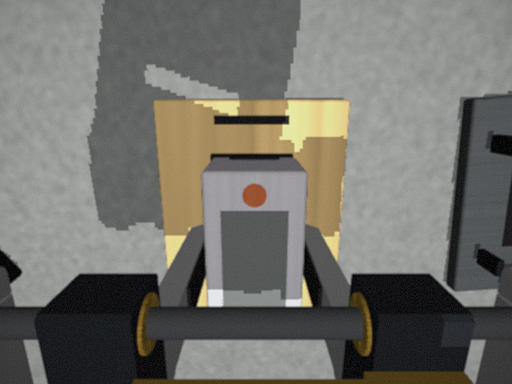

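Emit:
jog_arm([
  [[1,-2,-6],[0,0,0],45],
  [[1,-2,-12],[0,0,0],45],
  [[1,-2,-16],[0,0,0],45],
  [[1,-2,-18],[0,0,0],45],
  [[1,-2,-19],[0,0,0],45],
])

```text
time_s: 7.02
ee_pos: [0.4866, -0.1497, 0.0226]
eef_rot: [3.141, -0.001, 3.108]
force: [-9.3, 4.2, 13.6]
grip_width: 0.0514
```

Emit:
jog_arm([
  [[0,0,0],[0,0,0],45],
  [[0,0,-1],[0,0,0],45],
  [[0,0,-1],[0,0,0],45],
])

```text
time_s: 7.27
ee_pos: [0.4869, -0.1498, 0.0226]
eef_rot: [-3.141, 0.0, 3.108]
force: [-9.0, 3.4, 13.6]
grip_width: 0.0517
```

Emit:
jog_arm([
  [[0,0,1],[0,0,0],70],
  [[0,0,1],[0,0,0],75],
  [[0,0,1],[0,0,0],75],
  [[0,0,1],[0,0,0],75],
  [[0,0,20],[0,0,0],75],
])

```text
time_s: 7.68
ee_pos: [0.4853, -0.1493, 0.0391]
eef_rot: [3.14, -0.004, 3.108]
force: [-0.1, -0.5, -0.9]
grip_width: 0.0748
```

Emit:
jog_arm([
  [[0,0,35],[0,0,0],72],
  [[0,0,70],[0,0,0],72],
  [[0,35,90],[0,0,0],72],
  [[0,75,90],[0,0,0.44],72],
  [[-8,115,90],[0,0,0.88],72],
])

```text
time_s: 8.1
ee_pos: [0.4797, -0.0339, 0.1328]
eef_rot: [-3.141, 0.003, -3.099]
force: [0.7, 1.0, 0.4]
grip_width: 0.0721
```

Run:
```python
from h import *
_,c=shot('top','t2.png');f=c['frame'][165:245,280:420,::-1];cv2.imwrite('pics/t2c.png',cv2.resize(f,None,fx=5,fy=5,interpolation=2))
f=c['frame'][145:250,85:265,::-1]
_,c=shot('side','s6.png');f=c['frame'][225:310,195:315,::-1];cv2.imwrite('pics/s6c.png',cv2.resize(f,None,fx=6,fy=6,interpolation=2))
```

```text
(no output)
```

View pics/t2c.png

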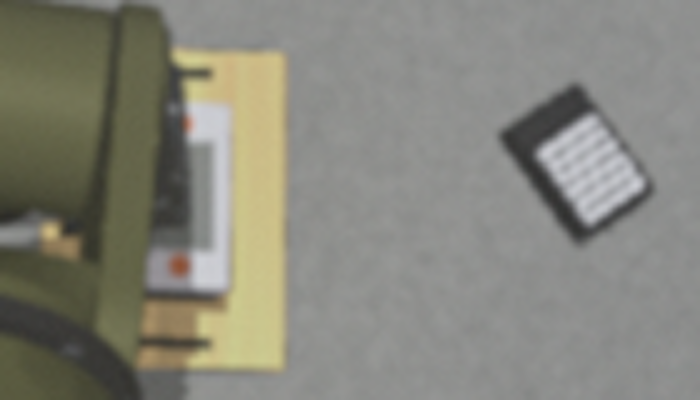

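View pics/s6c.png

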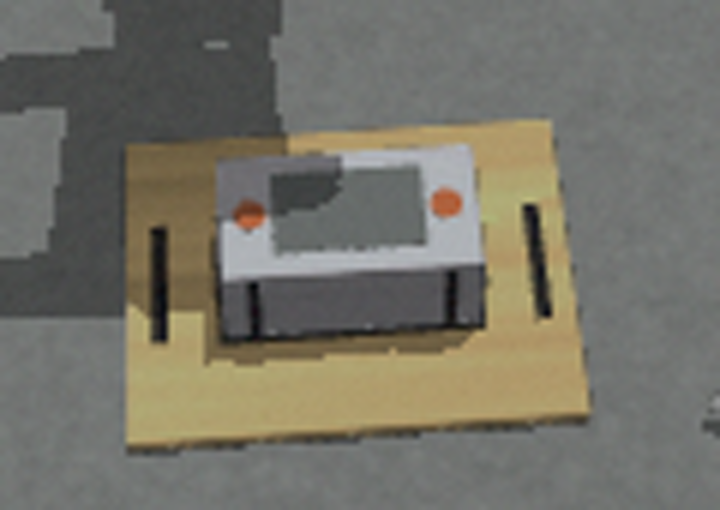

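Run:
```python
from h import *
_,c=shot('side','s7.png');S=Cam(c)
P=S.ray((np.array([(249,215),(446,203)],float)+.5)/6-.5+[195,225],.056);print(P,P.mean(0),np.arctan2(*(P[1]-P[0])[[1,0]]))
print(ctrl.get_obs()['ee_pos'],ctrl.get_obs()['eef_rot'])
```

```text
[[ 0.45046135 -0.14747088  0.056     ]
 [ 0.5224181  -0.14996351  0.056     ]] [ 0.48643973 -0.1487172   0.056     ] -0.03462683397989466
[ 0.47861533 -0.03289056  0.13172011] [-3.14156855e+00  5.26382393e-04 -3.09487825e+00]
```

First case sits within 1 mm and 0.01 rad of the pad's axes. Next is the tall case in bay +84 at (0.4637, 0.2988).

Emit:
jog_arm([
  [[-2,40,0],[0,0,-0.05],72],
  [[-4,80,0],[0,0,-0.05],72],
  [[-6,120,0],[0,0,-0.05],72],
  [[-8,160,0],[0,0,-0.05],72],
  [[-10,200,0],[0,0,-0.05],72],
])

```text
time_s: 8.67
ee_pos: [0.469, 0.1661, 0.1315]
eef_rot: [-3.141, 0.0, -3.105]
force: [1.0, -0.4, -0.2]
grip_width: 0.072
```

Emit:
jog_arm([
  [[-2,40,0],[0,0,0],72],
  [[-4,80,0],[0,0,0],72],
  [[-5,120,0],[0,0,0],72],
  [[-5,132,0],[0,0,0],72],
  [[-5,132,-30],[0,0,0],72],
])

```text
time_s: 9.08
ee_pos: [0.4663, 0.3003, 0.1053]
eef_rot: [3.138, 0.007, -3.101]
force: [1.2, 0.2, 0.9]
grip_width: 0.0719
```

Run:
```python
from h import *
for i in range(4):
    o,c=shot('wrist','w7.png');print(o['ee_pos'],o['eef_rot'],o['grip_width'])
```

```text
[0.46629299 0.3003354  0.10525029] [ 3.13783859  0.00730306 -3.10105137] 0.0719289676260349
[0.46313729 0.29700195 0.09662443] [-3.14005629e+00 -2.68845424e-03 -3.10206775e+00] 0.0718955227499606
[0.46267124 0.29583844 0.09785666] [-3.13868579 -0.00533082 -3.10312493] 0.07184094913115527
[0.46340257 0.29578182 0.09991101] [-3.13956012 -0.00361402 -3.10390924] 0.07216316076650049
```

View pics/w7.png

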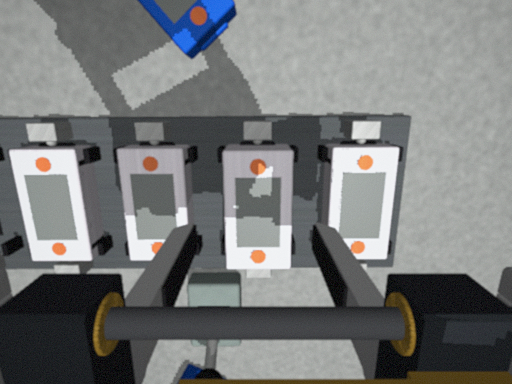

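Emit:
jog_arm([
  [[0,1,-25],[0,0,0.05],72],
  [[0,1,-50],[0,0,0.05],72],
  [[0,1,-70],[0,0,0.05],72],
  [[0,1,-79],[0,0,0.05],72],
  [[0,1,-79],[0,0,0.05],72],
])

```text
time_s: 9.7
ee_pos: [0.4638, 0.2972, 0.0218]
eef_rot: [-3.141, -0.002, -3.1]
force: [0.1, -0.1, 0.7]
grip_width: 0.0717
```

Emit:
jog_arm([
  [[0,0,0],[0,0,0],45],
  [[0,0,0],[0,0,0],45],
  [[0,0,0],[0,0,0],45],
  [[0,0,0],[0,0,0],45],
  [[0,0,0],[0,0,0],45],
])

```text
time_s: 10.12
ee_pos: [0.4644, 0.2985, 0.0238]
eef_rot: [3.141, 0.002, -3.099]
force: [-1.0, -1.0, 7.4]
grip_width: 0.0517
```

Emit:
jog_arm([
  [[0,0,3],[0,0,0],45],
  [[0,0,8],[0,0,0],45],
  [[0,0,15],[0,0,0],45],
  [[0,0,30],[0,0,0],45],
  [[0,0,60],[0,0,0],45],
])

```text
time_s: 10.53
ee_pos: [0.4622, 0.2973, 0.0809]
eef_rot: [-3.139, -0.005, -3.099]
force: [0.1, 0.3, -6.5]
grip_width: 0.0517
```

Emit:
jog_arm([
  [[2,-30,20],[0,0,0],45],
  [[4,-70,20],[0,0,-0.2],45],
  [[6,-110,20],[0,0,-0.4],45],
  [[8,-150,20],[0,0,-0.6],45],
  [[10,-190,20],[0,0,-0.88],45],
])

```text
time_s: 10.95
ee_pos: [0.4733, 0.1066, 0.1033]
eef_rot: [3.141, 0.0, 3.108]
force: [0.6, -0.2, -5.4]
grip_width: 0.0519
```

Emit:
jog_arm([
  [[2,-40,0],[0,0,0],45],
  [[4,-80,0],[0,0,0],45],
  [[6,-120,0],[0,0,0],45],
  [[9,-160,0],[0,0,0],45],
  [[12,-200,0],[0,0,0],45],
])

```text
time_s: 11.37
ee_pos: [0.4854, -0.0937, 0.1033]
eef_rot: [3.142, 0.001, 3.108]
force: [1.2, -0.0, -5.6]
grip_width: 0.0513
```

Emit:
jog_arm([
  [[0,-35,0],[0,0,0],45],
  [[0,-57,0],[0,0,0],45],
  [[0,-57,0],[0,0,0],45],
  [[0,-57,0],[0,0,0],45],
  [[0,-57,0],[0,0,0],45],
])

```text
time_s: 11.78
ee_pos: [0.4856, -0.1483, 0.1027]
eef_rot: [3.141, -0.0, 3.108]
force: [-0.6, 0.7, -6.0]
grip_width: 0.0516
```

Run:
```python
from h import *
for i in range(4):
    o,c=shot('wrist','w8.png');print(o['ee_pos'],o['eef_rot'],o['grip_width'],o['force'])
```

```text
[ 0.48564465 -0.14832281  0.10273972] [ 3.14127190e+00 -1.36759666e-04  3.10776213e+00] 0.0516263967056888 [-0.64342186  0.69004097 -5.99940914]
[ 0.48572841 -0.14801192  0.10271767] [ 3.14139808e+00 -7.80504665e-05  3.10856986e+00] 0.051347807947304015 [-0.72603608  0.1639615  -5.13817835]
[ 0.48579566 -0.14787464  0.10269693] [ 3.14147161e+00 -1.95803171e-05  3.10901016e+00] 0.05187601647286558 [ 0.64419562 -0.26670649 -5.33433959]
[ 0.48586793 -0.14787141  0.10267158] [3.14150616e+00 6.91195672e-05 3.10915882e+00] 0.05236885386427954 [-0.99430202 -0.05348632 -5.79025024]
```

View pics/w8.png

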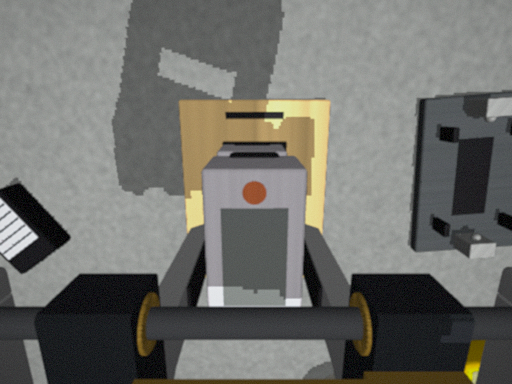

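Emit:
jog_arm([
  [[1,-1.5,-12],[0,0,0],45],
  [[1,-1.5,-24],[0,0,0],45],
  [[1,-1.5,-31],[0,0,0],45],
  [[1,-1.5,-34],[0,0,0],45],
  [[1,-1.5,-35],[0,0,0],45],
])

```text
time_s: 12.4
ee_pos: [0.4868, -0.1499, 0.0675]
eef_rot: [3.141, -0.0, 3.108]
force: [-3.7, 2.8, 3.9]
grip_width: 0.0518
```

Emit:
jog_arm([
  [[0,0,-1],[0,0,0],45],
  [[0,0,-1],[0,0,0],45],
  [[0,0,-1],[0,0,0],45],
])

```text
time_s: 12.65
ee_pos: [0.4871, -0.1501, 0.0675]
eef_rot: [3.142, 0.001, 3.108]
force: [-3.2, 4.8, 4.9]
grip_width: 0.0519
```

Emit:
jog_arm([
  [[0,0,1],[0,0,0],70],
  [[0,0,1],[0,0,0],75],
  [[0,0,1],[0,0,0],75],
  [[0,0,2],[0,0,0],75],
  [[0,0,20],[0,0,0],75],
])

```text
time_s: 13.07
ee_pos: [0.4856, -0.1499, 0.0844]
eef_rot: [3.14, -0.004, 3.108]
force: [-0.2, 0.2, -0.4]
grip_width: 0.0747
```

Emit:
jog_arm([
  [[0,0,35],[0,0,0],72],
  [[0,0,60],[0,0,0],72],
  [[0,38,70],[0,0,0.2],72],
  [[-5,78,70],[0,0,0.44],72],
  [[-10,118,70],[0,0,0.88],72],
])

```text
time_s: 13.48
ee_pos: [0.4768, -0.0314, 0.1573]
eef_rot: [-3.141, 0.002, -3.1]
force: [0.2, 0.2, -0.2]
grip_width: 0.072
```

Emit:
jog_arm([
  [[-2,40,-10],[0,0,0],72],
  [[-4,80,-30],[0,0,0],72],
  [[-6,120,-60],[0,0,0],72],
  [[-6,162,-80],[0,0,0],72],
  [[-6,162,-80],[0,0,0],72],
])

```text
time_s: 13.9
ee_pos: [0.4693, 0.1328, 0.0742]
eef_rot: [-3.142, -0.002, -3.097]
force: [-0.4, 0.1, -0.1]
grip_width: 0.072
```

Run:
```python
from h import *
for i in range(2):
    o,c=shot('wrist','w9.png');print(o['ee_pos'],o['eef_rot'],o['grip_width'],o['force'])
_,c=shot('side','s8.png');f=c['frame'][90:310,190:340,::-1];cv2.imwrite('pics/s8c.png',cv2.resize(f,None,fx=2.7,fy=2.7,interpolation=2))
```

```text
[0.46932109 0.13283594 0.07421089] [-3.14154481e+00 -2.47128371e-03 -3.09651915e+00] 0.07204134627127601 [-0.44883473  0.08388035 -0.12467619]
[0.46928225 0.13333081 0.07386764] [-3.14155973 -0.00317024 -3.09556695] 0.07186557287817726 [-0.81042748 -0.08369691 -1.58183915]
```

View pics/w9.png

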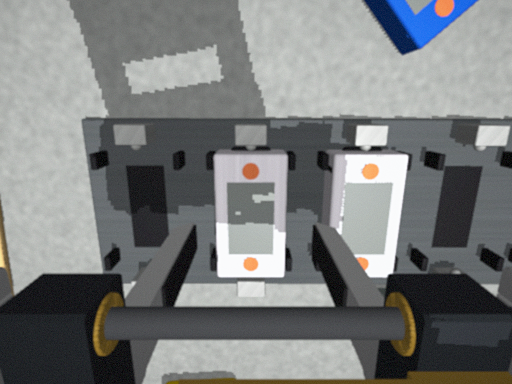

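View pics/s8c.png

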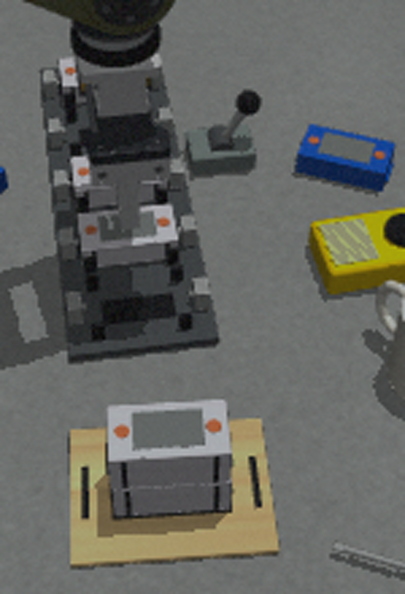

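Emit:
jog_arm([
  [[1.5,-2,-20],[0,0,0],72],
  [[1.5,-2,-40],[0,0,0],72],
  [[1.5,-2,-52],[0,0,0],72],
  [[1.5,-2,-57],[0,0,0],72],
  [[1.5,-2,-57],[0,0,0],72],
])

```text
time_s: 14.47
ee_pos: [0.4724, 0.1266, 0.0194]
eef_rot: [-3.141, -0.001, -3.1]
force: [1.0, -0.0, -0.7]
grip_width: 0.0723
```

Emit:
jog_arm([
  [[0,0,0],[0,0,0],45],
  [[0,0,0],[0,0,0],45],
  [[0,0,0],[0,0,0],45],
  [[0,0,0],[0,0,0],45],
  [[0,0,0],[0,0,0],45],
])

```text
time_s: 14.88
ee_pos: [0.4728, 0.1292, 0.0205]
eef_rot: [3.139, 0.002, -3.099]
force: [-2.1, 14.1, 3.2]
grip_width: 0.0516
```

Emit:
jog_arm([
  [[0,0,3],[0,0,0],45],
  [[0,0,8],[0,0,0],45],
  [[0,0,15],[0,0,0],45],
  [[0,0,30],[0,0,0],45],
  [[0,0,60],[0,0,0],45],
])

```text
time_s: 15.3
ee_pos: [0.4705, 0.1276, 0.0779]
eef_rot: [-3.141, -0.005, -3.098]
force: [-0.2, -0.6, -2.9]
grip_width: 0.0516
```

Emit:
jog_arm([
  [[0,0,30],[0,0,0],45],
  [[3,-30,60],[0,0,0],45],
  [[6,-70,60],[0,0,-0.3],45],
  [[9,-110,60],[0,0,-0.6],45],
  [[12,-150,60],[0,0,-0.88],45],
])

```text
time_s: 15.72
ee_pos: [0.4841, -0.0239, 0.1404]
eef_rot: [-3.141, 0.001, 3.108]
force: [0.8, 0.2, -2.5]
grip_width: 0.0514
```

Emit:
jog_arm([
  [[2,-40,0],[0,0,0],45],
  [[4,-80,0],[0,0,0],45],
  [[5,-115,0],[0,0,0],45],
  [[5,-127,0],[0,0,0],45],
  [[5,-127,0],[0,0,0],45],
])

```text
time_s: 16.13
ee_pos: [0.4889, -0.1517, 0.1395]
eef_rot: [-3.141, -0.0, 3.105]
force: [0.2, 0.2, -3.7]
grip_width: 0.0515
```

Run:
```python
from h import *
for i in range(4):
    o,c=shot('wrist','w10.png');print(o['ee_pos'],o['eef_rot'],o['grip_width'],o['force'])
```

```text
[ 0.48890726 -0.15169929  0.13948638] [-3.14132186e+00 -9.69808449e-05  3.10459558e+00] 0.05146925875424206 [ 0.24963768  0.17850997 -3.71936636]
[ 0.48896727 -0.1499789   0.13941963] [ 3.14138329e+00 -2.65535830e-04  3.10566519e+00] 0.05110890673603864 [ 0.24759351  0.62012427 -3.50294597]
[ 0.4890531  -0.14891379  0.13939962] [ 3.14124058e+00 -3.84129588e-04  3.10711384e+00] 0.05180092619857834 [ 0.44087183  0.22545452 -2.44831768]
[ 0.48916461 -0.14833797  0.13944998] [ 3.14127366e+00 -2.71419538e-04  3.10827569e+00] 0.05162939293986068 [ 0.78013209  0.05209951 -2.74474382]
```

View pics/w10.png

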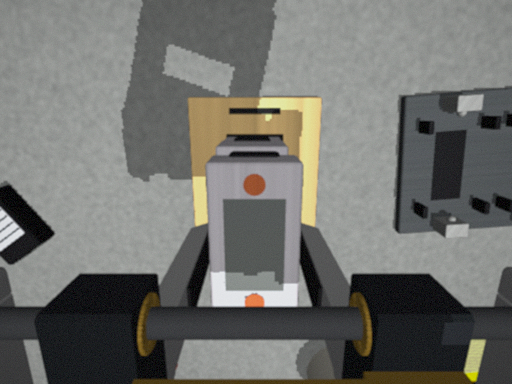

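Run:
```python
from h import *
o,c=shot('wrist','w11.png');W=Cam(c,o);p=o['ee_pos']
P=W.ray([[254.5,184.5]],p[2]+.0195)[0];print(p,P,P-p, (P-p)[0]+.0361)
```

```text
[ 0.48927245 -0.14809507  0.1395073 ] [ 0.45052714 -0.14563155  0.1590073 ] [-0.03874531  0.00246352  0.0195    ] -0.0026453076017826857
```

Emit:
jog_arm([
  [[-0.5,-1.5,-10],[0,0,0],45],
  [[-0.5,-1.5,-20],[0,0,0],45],
  [[-0.5,-1.5,-26],[0,0,0],45],
  [[-0.5,-1.5,-29],[0,0,0],45],
  [[-0.5,-1.5,-30],[0,0,0],45],
])

```text
time_s: 16.8
ee_pos: [0.4885, -0.1505, 0.1086]
eef_rot: [3.141, -0.001, 3.108]
force: [-0.6, 0.6, -2.2]
grip_width: 0.0516
```

Emit:
jog_arm([
  [[0,0,-1],[0,0,0],45],
  [[0,0,-2],[0,0,0],45],
  [[0,0,-2],[0,0,0],45],
])

```text
time_s: 17.05
ee_pos: [0.489, -0.1508, 0.1085]
eef_rot: [-3.142, 0.001, 3.108]
force: [-4.1, 1.4, 7.5]
grip_width: 0.0513
```

Emit:
jog_arm([
  [[0,0,1],[0,0,0],70],
  [[0,0,2],[0,0,0],75],
  [[0,0,2],[0,0,0],75],
  [[0,0,3],[0,0,0],75],
  [[0,0,25],[0,0,0],75],
])

```text
time_s: 17.47
ee_pos: [0.4873, -0.1503, 0.1297]
eef_rot: [3.14, -0.005, 3.108]
force: [-1.0, 0.7, -0.8]
grip_width: 0.075
```

Emit:
jog_arm([
  [[0,0,30],[0,0,0],72],
  [[0,20,50],[0,0,0],72],
  [[-3,58,50],[0,0,0.3],72],
  [[-6,98,40],[0,0,0.6],72],
  [[-10,138,20],[0,0,0.88],72],
])

```text
time_s: 17.88
ee_pos: [0.4797, -0.0143, 0.1556]
eef_rot: [-3.141, 0.004, -3.098]
force: [1.3, 0.6, -0.1]
grip_width: 0.0719
```

Emit:
jog_arm([
  [[-3,40,0],[0,0,0],72],
  [[-6,80,0],[0,0,0],72],
  [[-8,120,-10],[0,0,0],72],
  [[-10,160,-30],[0,0,0],72],
  [[-10,200,-50],[0,0,0],72],
])

```text
time_s: 18.3
ee_pos: [0.4689, 0.1809, 0.1067]
eef_rot: [3.141, 0.002, -3.098]
force: [0.9, -0.4, -0.0]
grip_width: 0.0719
```

Emit:
jog_arm([
  [[0,26,-10],[0,0,0],72],
  [[0,26,-20],[0,0,0],72],
  [[0,26,-20],[0,0,0],72],
  [[0,26,-20],[0,0,0],72],
  [[0,26,-20],[0,0,0],72],
])

```text
time_s: 18.72
ee_pos: [0.4696, 0.2039, 0.0874]
eef_rot: [3.141, 0.001, -3.1]
force: [-0.4, 0.9, 0.7]
grip_width: 0.0718
```

Run:
```python
from h import *
for i in range(2):
    o,c=shot('wrist','w12.png');print(o['ee_pos'],o['eef_rot'],o['grip_width'],o['force'])
_,c=shot('side','s9.png');f=c['frame'][90:310,190:340,::-1];cv2.imwrite('pics/s9c.png',cv2.resize(f,None,fx=2.7,fy=2.7,interpolation=2))
```

```text
[0.4695514  0.20393675 0.08735552] [ 3.14146079e+00  8.12250427e-04 -3.09968975e+00] 0.07175268623334925 [-0.39267991  0.86623812  0.66134247]
[0.4696402  0.20392588 0.08748644] [ 3.14131602e+00  1.12772305e-03 -3.10000111e+00] 0.07203509837714014 [ 0.27503909 -1.46153667  1.31777208]
```

View pics/w12.png

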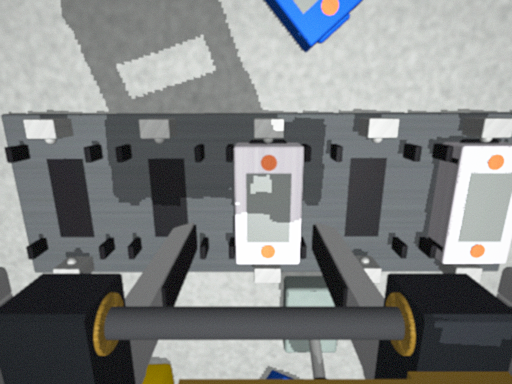

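View pics/s9c.png

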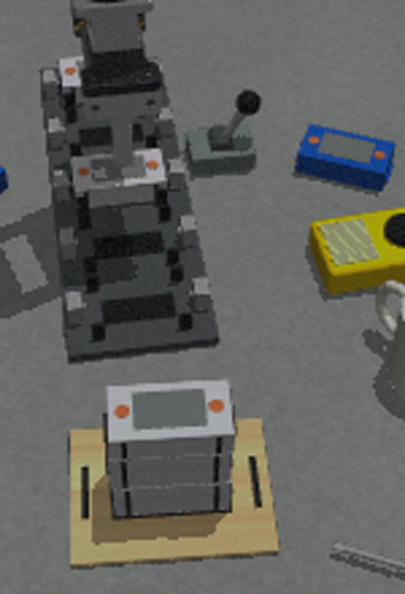

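Emit:
jog_arm([
  [[-2,11,0],[0,0,0],72],
  [[-2,11,-20],[0,0,0],72],
  [[-2,11,-45],[0,0,0],72],
  [[-2,11,-65],[0,0,0],72],
  [[-2,11,-68],[0,0,0],72],
])

```text
time_s: 19.28
ee_pos: [0.4655, 0.2156, 0.016]
eef_rot: [-3.14, -0.004, -3.099]
force: [-0.4, -0.9, -0.2]
grip_width: 0.072
```

Emit:
jog_arm([
  [[0,0,0],[0,0,0],72],
  [[0,0,0],[0,0,0],72],
])

```text
time_s: 19.45
ee_pos: [0.4676, 0.2162, 0.0197]
eef_rot: [3.141, 0.001, -3.099]
force: [-0.3, -0.8, 0.5]
grip_width: 0.0722
```

Emit:
jog_arm([
  [[0,-1,0],[0,0,0],45],
  [[0,-1,0],[0,0,0],45],
  [[0,-1,0],[0,0,0],45],
  [[0,-1,0],[0,0,0],45],
  [[0,-1,0],[0,0,0],45],
])

```text
time_s: 19.87
ee_pos: [0.4674, 0.2149, 0.0194]
eef_rot: [3.141, 0.001, -3.099]
force: [-1.3, -0.8, 5.7]
grip_width: 0.0516
```

Emit:
jog_arm([
  [[0,0,3],[0,0,0],45],
  [[0,0,8],[0,0,0],45],
  [[0,0,15],[0,0,0],45],
  [[0,0,30],[0,0,0],45],
  [[0,0,60],[0,0,0],45],
])

```text
time_s: 20.28
ee_pos: [0.4656, 0.2143, 0.0775]
eef_rot: [-3.14, -0.005, -3.099]
force: [0.6, -0.1, -3.7]
grip_width: 0.0518
```

Emit:
jog_arm([
  [[0,0,35],[0,0,0],45],
  [[2,-20,70],[0,0,0],45],
  [[4,-55,88],[0,0,-0.3],45],
  [[6,-95,88],[0,0,-0.6],45],
  [[9,-135,88],[0,0,-0.88],45],
])

```text
time_s: 20.7
ee_pos: [0.4761, 0.0787, 0.1687]
eef_rot: [3.141, 0.003, 3.108]
force: [0.9, -0.6, -4.7]
grip_width: 0.0509
```

Emit:
jog_arm([
  [[2,-40,0],[0,0,0],45],
  [[4,-80,0],[0,0,0],45],
  [[6,-120,0],[0,0,0],45],
  [[8,-160,0],[0,0,0],45],
  [[10,-195,0],[0,0,0],45],
])

```text
time_s: 21.12
ee_pos: [0.4857, -0.1175, 0.1675]
eef_rot: [-3.141, 0.001, 3.107]
force: [0.6, 1.3, -2.9]
grip_width: 0.0518
```

Emit:
jog_arm([
  [[0,-25,0],[0,0,0],45],
  [[0,-34,0],[0,0,0],45],
  [[0,-34,0],[0,0,0],45],
  [[0,-34,0],[0,0,0],45],
  [[0,-34,0],[0,0,0],45],
])

```text
time_s: 21.53
ee_pos: [0.4861, -0.1481, 0.1669]
eef_rot: [3.141, 0.0, 3.109]
force: [-0.3, 0.2, -3.4]
grip_width: 0.0517
```

Run:
```python
from h import *
for i in range(5):
    o,c=shot('wrist','w13.png');print(o['ee_pos'],o['eef_rot'],o['grip_width'],o['force'])
```

```text
[ 0.48608843 -0.14807235  0.16688497] [3.14135841e+00 5.78736576e-05 3.10873247e+00] 0.05174870505060853 [-0.34452904  0.23250699 -3.44883934]
[ 0.48615389 -0.14799669  0.16685074] [3.14144934e+00 7.29333580e-05 3.10915018e+00] 0.051336815645736396 [-0.58761686  1.20781655 -3.06526083]
[ 0.48617679 -0.14802896  0.16682255] [3.14147480e+00 8.20547049e-05 3.10928847e+00] 0.05160961920285496 [ 0.58441627  0.45197861 -2.13794139]
[ 0.48619811 -0.14817443  0.16681253] [3.14156972e+00 1.16485023e-04 3.10927518e+00] 0.05172378892758573 [-0.04762093 -0.97002879 -3.27282001]
[ 0.48619107 -0.14833611  0.16676801] [3.14156101e+00 1.02727062e-04 3.10906630e+00] 0.05150107137436042 [ 0.15131574 -0.44488885 -3.12365096]
```

View pics/w13.png

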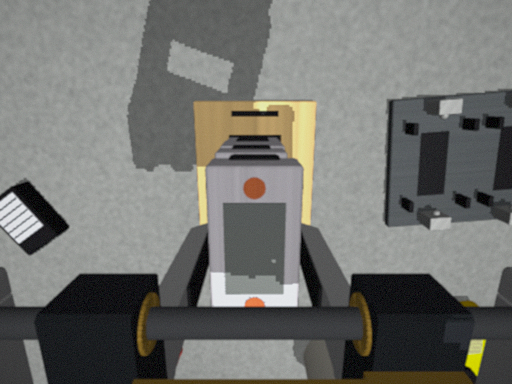

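Emit:
jog_arm([
  [[0.5,-1.5,-10],[0,0,0],45],
  [[0.5,-1.5,-20],[0,0,0],45],
  [[0.5,-1.5,-27],[0,0,0],45],
  [[0.5,-1.5,-30],[0,0,0],45],
  [[0.5,-1.5,-31],[0,0,0],45],
])

```text
time_s: 22.2
ee_pos: [0.4864, -0.1507, 0.1353]
eef_rot: [3.141, -0.001, 3.108]
force: [-6.6, 2.0, 14.4]
grip_width: 0.0514
```

Emit:
jog_arm([
  [[0,0,-1],[0,0,0],45],
  [[0,0,-2],[0,0,0],45],
  [[0,0,-2],[0,0,0],45],
])

```text
time_s: 22.45
ee_pos: [0.4866, -0.1507, 0.1353]
eef_rot: [-3.141, 0.001, 3.108]
force: [-11.2, 4.7, 22.6]
grip_width: 0.0511
```

Emit:
jog_arm([
  [[0,0,2],[0,0,0],70],
  [[0,0,3],[0,0,0],75],
  [[0,0,3],[0,0,0],75],
  [[0,0,4],[0,0,0],75],
  [[0,0,25],[0,0,0],75],
])

```text
time_s: 22.87
ee_pos: [0.4852, -0.1502, 0.1557]
eef_rot: [3.14, -0.005, 3.108]
force: [0.6, -0.8, -0.5]
grip_width: 0.0748
```

Emit:
jog_arm([
  [[0,0,25],[0,0,0],72],
  [[0,30,35],[0,0,0],72],
  [[-3,70,35],[0,0,0.3],72],
  [[-5,110,30],[0,0,0.6],72],
  [[-7,150,10],[0,0,0.88],72],
])

```text
time_s: 23.28
ee_pos: [0.4805, -0.0019, 0.172]
eef_rot: [-3.141, 0.005, -3.098]
force: [2.1, -0.1, -0.4]
grip_width: 0.0721
```

Emit:
jog_arm([
  [[-2,40,0],[0,0,0],72],
  [[-4,80,0],[0,0,0],72],
  [[-6,120,-10],[0,0,0],72],
  [[-8,160,-20],[0,0,0],72],
  [[-10,200,-40],[0,0,0],72],
])

```text
time_s: 23.7
ee_pos: [0.4701, 0.1962, 0.1322]
eef_rot: [3.141, 0.003, -3.098]
force: [0.6, -0.2, -0.2]
grip_width: 0.072
```

Emit:
jog_arm([
  [[-2,40,0],[0,0,0],72],
  [[-4,80,-10],[0,0,0],72],
  [[-6,120,-20],[0,0,0],72],
  [[-8,160,-40],[0,0,0],72],
  [[-8,182,-50],[0,0,0],72],
])

```text
time_s: 24.12
ee_pos: [0.4606, 0.3787, 0.0796]
eef_rot: [-3.141, -0.001, -3.097]
force: [0.1, -0.1, -0.2]
grip_width: 0.0718
```

Emit:
jog_arm([
  [[0,0,0],[0,0,0],72],
  [[0,0,0],[0,0,0],72],
  [[0,0,0],[0,0,0],72],
  [[0,0,0],[0,0,0],72],
])

```text
time_s: 24.45
ee_pos: [0.4624, 0.3749, 0.0821]
eef_rot: [3.141, 0.001, -3.1]
force: [-0.1, -0.0, -0.0]
grip_width: 0.0718
```

Run:
```python
from h import *
for i in range(2):
    o,c=shot('wrist','w14.png');print(o['ee_pos'],o['eef_rot'],o['grip_width'],o['force'])
_,c=shot('side','s10.png');f=c['frame'][200:384,190:340,::-1];cv2.imwrite('pics/s10c.png',cv2.resize(f,None,fx=3,fy=3,interpolation=2))
```

```text
[0.46238427 0.37489151 0.08207092] [ 3.14125553e+00  6.99979037e-04 -3.09972509e+00] 0.07183687266104474 [-0.07363419 -0.02245561 -0.02750081]
[0.46244197 0.37491132 0.08216918] [ 3.14111197e+00  8.84088945e-04 -3.09988361e+00] 0.07197722252153636 [ 0.74058653 -0.2150874   1.3789065 ]
```

View pics/w14.png

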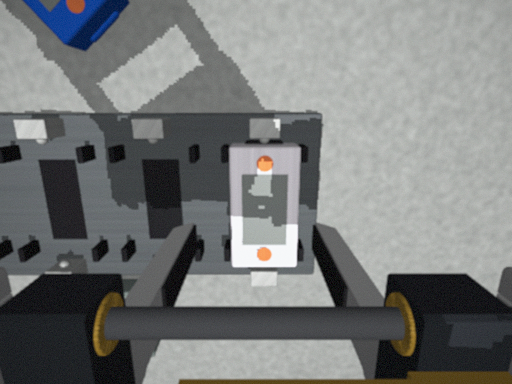

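View pics/s10c.png

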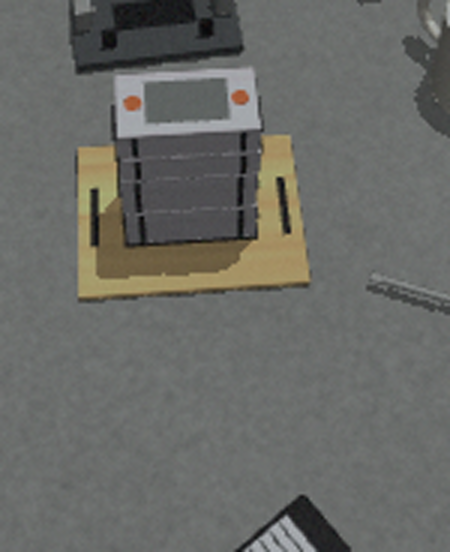

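Emit:
jog_arm([
  [[-2,8,0],[0,0,0],72],
  [[-2,8,-20],[0,0,0],72],
  [[-2,8,-45],[0,0,0],72],
  [[-2,8,-60],[0,0,0],72],
  [[-2,8,-63],[0,0,0],72],
])

```text
time_s: 25.02
ee_pos: [0.4587, 0.3832, 0.0159]
eef_rot: [-3.14, -0.003, -3.099]
force: [-0.7, -0.8, -0.5]
grip_width: 0.0717
```

Emit:
jog_arm([
  [[0,0,0],[0,0,0],72],
  [[0,0,0],[0,0,0],72],
  [[0,0,0],[0,0,0],72],
])

```text
time_s: 25.27
ee_pos: [0.4604, 0.3843, 0.0198]
eef_rot: [3.14, 0.002, -3.099]
force: [0.9, -0.5, 0.1]
grip_width: 0.0718
```

Emit:
jog_arm([
  [[0,-1.5,0],[0,0,0],45],
  [[0,-1.5,0],[0,0,0],45],
  [[0,-1.5,0],[0,0,0],45],
  [[0,-1.5,0],[0,0,0],45],
  [[0,-1.5,0],[0,0,0],45],
])

```text
time_s: 25.68
ee_pos: [0.46, 0.3823, 0.0188]
eef_rot: [3.141, 0.0, -3.099]
force: [-0.4, -0.6, 4.6]
grip_width: 0.0512
```

Emit:
jog_arm([
  [[0,0,3],[0,0,0],45],
  [[0,0,8],[0,0,0],45],
  [[0,0,15],[0,0,0],45],
  [[0,0,30],[0,0,0],45],
  [[0,0,60],[0,0,0],45],
])

```text
time_s: 26.1
ee_pos: [0.4586, 0.3813, 0.0769]
eef_rot: [-3.139, -0.004, -3.099]
force: [0.6, 0.4, -3.3]
grip_width: 0.0518
```

Emit:
jog_arm([
  [[0,0,40],[0,0,0],45],
  [[2,-20,75],[0,0,0],45],
  [[4,-50,100],[0,0,-0.3],45],
  [[6,-85,116],[0,0,-0.6],45],
  [[9,-125,116],[0,0,-0.88],45],
])

```text
time_s: 26.52
ee_pos: [0.4696, 0.2572, 0.199]
eef_rot: [3.138, 0.006, 3.108]
force: [0.9, -0.2, -2.7]
grip_width: 0.0515
```

Emit:
jog_arm([
  [[2,-40,0],[0,0,0],45],
  [[4,-80,0],[0,0,0],45],
  [[6,-120,0],[0,0,0],45],
  [[8,-160,0],[0,0,0],45],
  [[10,-200,0],[0,0,0],45],
])

```text
time_s: 26.93
ee_pos: [0.4785, 0.0555, 0.1954]
eef_rot: [3.141, 0.001, 3.108]
force: [0.7, 0.1, -3.7]
grip_width: 0.052
```

Emit:
jog_arm([
  [[2,-40,0],[0,0,0],45],
  [[4,-80,0],[0,0,0],45],
  [[6,-120,0],[0,0,0],45],
  [[7,-160,0],[0,0,0],45],
  [[7.5,-190,0],[0,0,0],45],
])

```text
time_s: 27.35
ee_pos: [0.486, -0.1355, 0.1953]
eef_rot: [-3.141, 0.001, 3.107]
force: [0.2, 0.6, -3.0]
grip_width: 0.0514
```

Emit:
jog_arm([
  [[0,-15,0],[0,0,0],45],
  [[0,-15,0],[0,0,0],45],
  [[0,-15,0],[0,0,0],45],
  [[0,-15,0],[0,0,0],45],
  [[0,-15,0],[0,0,0],45],
])

```text
time_s: 27.77
ee_pos: [0.4864, -0.1467, 0.1947]
eef_rot: [3.142, 0.0, 3.109]
force: [-0.8, -0.3, -4.0]
grip_width: 0.0515
```

Run:
```python
from h import *
for i in range(5):
    o,c=shot('wrist','w15.png');print(o['ee_pos'],o['eef_rot'],o['grip_width'],o['force'])
```

```text
[ 0.4864482  -0.14673192  0.19474508] [3.14158877e+00 3.55657973e-04 3.10904978e+00] 0.05152991940761717 [-0.76103675 -0.28921591 -4.00842486]
[ 0.48645845 -0.14674456  0.19467838] [-3.14159176e+00  2.86350874e-04  3.10918104e+00] 0.05193727472189661 [-0.64190474  0.74099124 -3.03933827]
[ 0.4864713  -0.14684395  0.19462004] [-3.14157221e+00  1.93078354e-04  3.10916760e+00] 0.051424849292140314 [ 0.06401562  0.76892901 -2.83491854]
[ 0.4864713  -0.14696601  0.19461157] [-3.14155767e+00  2.21805201e-04  3.10902695e+00] 0.05159991555292409 [-0.76323043  0.21533943 -4.03374056]
[ 0.48647071 -0.14711134  0.19454132] [-3.14154220e+00  1.68048340e-04  3.10887207e+00] 0.05151883424133941 [-0.02052547  0.62872394 -3.31108141]
```

View pics/w15.png

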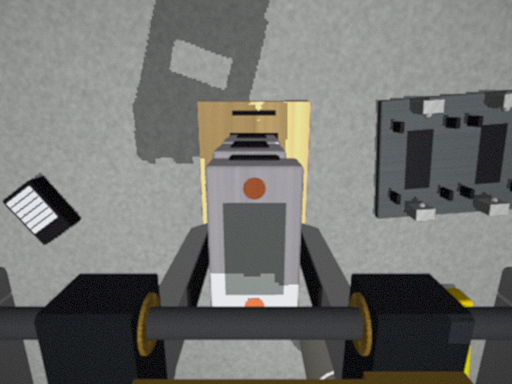

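Emit:
jog_arm([
  [[0,-2.5,-10],[0,0,0],45],
  [[0,-2.5,-20],[0,0,0],45],
  [[0,-2.5,-27],[0,0,0],45],
  [[0,-2.5,-30],[0,0,0],45],
  [[0,-2.5,-31],[0,0,0],45],
])

```text
time_s: 28.43
ee_pos: [0.4862, -0.1502, 0.1628]
eef_rot: [3.141, -0.001, 3.108]
force: [-1.3, 0.3, 5.8]
grip_width: 0.0515
```

Emit:
jog_arm([
  [[0,0,0],[0,0,0],45],
  [[0,0,-1],[0,0,0],45],
  [[0,0,-1],[0,0,0],45],
])

```text
time_s: 28.68
ee_pos: [0.4865, -0.1503, 0.1628]
eef_rot: [-3.141, 0.001, 3.108]
force: [-0.9, 0.2, 2.9]
grip_width: 0.0515
```

Emit:
jog_arm([
  [[0,0,1],[0,0,0],70],
  [[0,0,2],[0,0,0],75],
  [[0,0,2],[0,0,0],75],
  [[0,0,3],[0,0,0],75],
  [[0,0,25],[0,0,0],75],
])

```text
time_s: 29.1
ee_pos: [0.485, -0.1497, 0.1846]
eef_rot: [3.14, -0.005, 3.108]
force: [-1.0, -0.0, -0.4]
grip_width: 0.0751
```

Emit:
jog_arm([
  [[0,0,30],[0,0,0],90],
  [[0,-35,40],[0,0,-1.4],90],
  [[5,-75,30],[0,0,-2.8],90],
  [[10,-115,10],[0,0,-4.2],90],
  [[15,-155,-10],[0,0,-5.6],90],
])

```text
time_s: 29.52
ee_pos: [0.5009, -0.3013, 0.1806]
eef_rot: [-3.141, 0.002, 2.613]
force: [0.5, 0.2, -0.6]
grip_width: 0.0901
```

Emit:
jog_arm([
  [[0,-10,-5],[0,0,-1.4],90],
  [[0,-25,-20],[0,0,-2.8],90],
  [[0,-40,-35],[0,0,-4.2],90],
  [[0,-40,-35],[0,0,-5.0],90],
  [[0,-40,-35],[0,0,-5.0],90],
])

```text
time_s: 29.93
ee_pos: [0.5001, -0.3397, 0.1442]
eef_rot: [-3.141, -0.002, 2.178]
force: [-0.2, -0.1, 1.7]
grip_width: 0.09
```

Run:
```python
from h import *
for i in range(4):
    o,c=shot('wrist','w16.png');print(o['ee_pos'],o['eef_rot'],o['grip_width'],o['force'],o['qpos'][5])
_,c=shot('top','t3.png')
```

```text
[ 0.50014194 -0.33973921  0.14424396] [-3.14105618e+00 -1.79195093e-03  2.17837287e+00] 0.09001782268507663 [-0.17225545 -0.12965532  1.70577255] -1.2648582174459875
[ 0.50054508 -0.33944106  0.14513988] [-3.14149433e+00 -4.72100220e-04  2.18378779e+00] 0.08981641033198254 [-0.29608521 -0.85955259  0.97902112] -1.269487864681103
[ 0.50075038 -0.33926911  0.14567148] [3.14144568e+00 3.24024566e-04 2.18556588e+00] 0.0900442595395154 [-0.06955804  0.52811994  0.94995131] -1.270831554374918
[ 0.50089157 -0.33915156  0.14595535] [3.14130379e+00 8.10750734e-04 2.18592475e+00] 0.0898410541669817 [-0.57814077  0.22226251  0.60811459] -1.2708871135191862
```

View pics/w16.png

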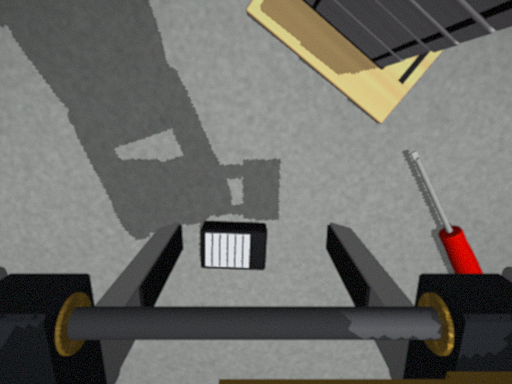

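View pics/t3.png

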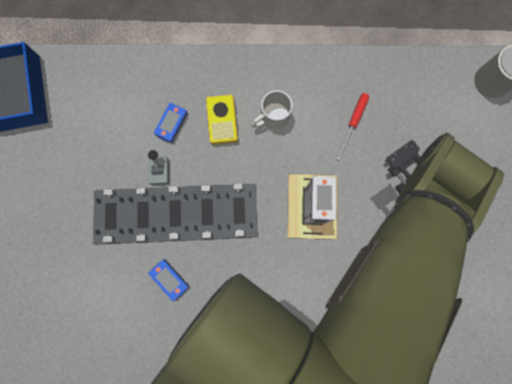

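The dock is empty, all five cases are in the column, and the finned black unit (wrist 234,246) is the only thing matching the control unit. I'll enlarge it to measure.

Run:
```python
from h import *
im=cv2.imread('pics/w16.png')[215:280,190:280];cv2.imwrite('pics/w16c.png',cv2.resize(im,None,fx=8,fy=8,interpolation=2))
```

```text
(no output)
```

View pics/w16c.png

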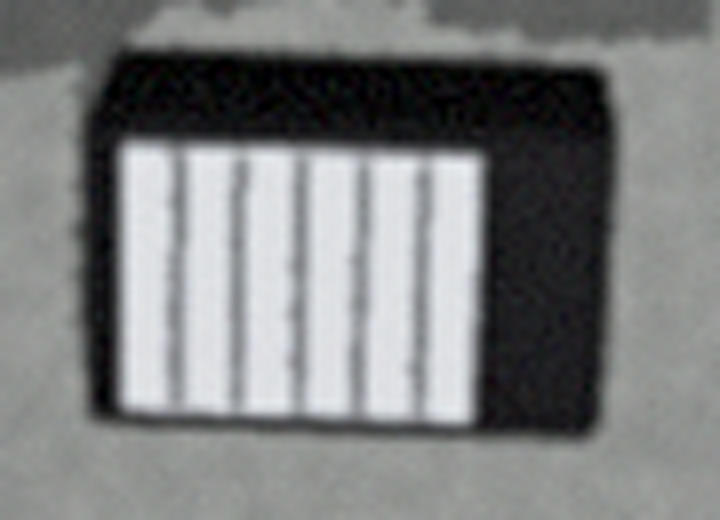

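Run:
```python
from h import *
_,c=shot('wrist','w17.png')
o=ctrl.get_obs()
o16=dict(ee_pos=np.array([0.50082,-0.33921,0.14582]),eef_rot=np.array([3.14137,.0006,2.1858]))
for oo in (o16,):
    W=Cam(c,oo)
    px=(np.array([(90,132),(613,138),(594,437),(92,419)],float)+.5)/8-.5+[190,215]
    P=W.ray(px,.028);print(P,P.mean(0),np.linalg.norm(P-np.roll(P,1,0),axis=1))
    for a,b in((0,1),(3,2)): print(np.arctan2(*(P[b]-P[a])[[1,0]]))
    px=(np.array([(118,140),(488,152),(472,424),(118,412)],float)+.5)/8-.5+[190,215]
    Q=W.ray(px,.028);
    for a,b in((0,1),(3,2)): print('fin',np.arctan2(*(Q[b]-Q[a])[[1,0]]))
    for a,b in((0,3),(1,2)): print('finside',np.arctan2(*(Q[b]-Q[a])[[1,0]]))
print(o['ee_pos'],o['eef_rot'])
```

```text
[[ 0.48168514 -0.40706484  0.028     ]
 [ 0.53730361 -0.36877092  0.028     ]
 [ 0.56045602 -0.40512714  0.028     ]
 [ 0.5041371  -0.44164757  0.028     ]] [ 0.52089547 -0.40565262  0.028     ] [0.04123173 0.06752658 0.04310231 0.06712349]
0.6029734552944633
0.5752901037230391
fin 0.5803751393360174
fin 0.5775110599466653
finside -0.9984041948013666
finside -1.012804975165605
[ 0.50087593 -0.33907574  0.14596933] [3.14134963e+00 8.80086855e-04 2.18477255e+00]
```

Run:
```python
from h import *
_,c=shot('side','s11.png');S=Cam(c);print(S.proj([[.521,-.406,.028],[.5075,-.3626,.028]]))
f=c['frame'][300:384,200:340,::-1];cv2.imwrite('pics/s11c.png',cv2.resize(f,None,fx=5,fy=5,interpolation=2))
```

```text
[[284.84939067 385.74556751]
 [274.46015986 362.40556798]]
```

View pics/s11c.png

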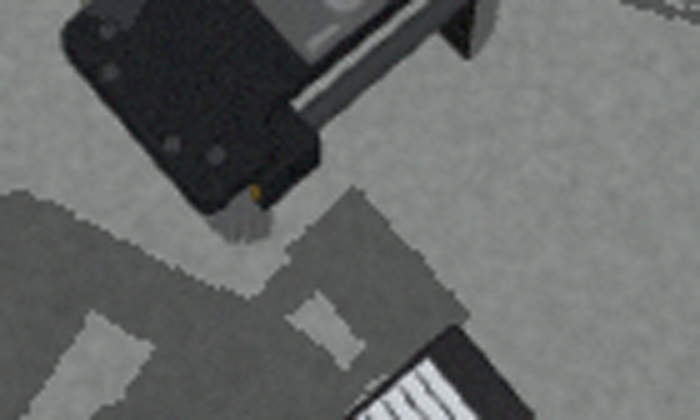

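The unit was knocked about 45 mm, to (0.521, -0.406) with long axis at 0.58 rad, and the side view agrees. I'll position over it and check before descending.

Emit:
jog_arm([
  [[8,-30,-20],[0,0,-0.39],92],
  [[20,-66,-40],[0,0,-0.39],92],
  [[20,-66,-60],[0,0,-0.39],92],
  [[20,-66,-60],[0,0,-0.39],92],
  [[20,-66,-60],[0,0,-0.39],92],
])

```text
time_s: 30.7
ee_pos: [0.5202, -0.4047, 0.0848]
eef_rot: [-3.141, -0.002, 2.149]
force: [-0.3, 0.8, 0.7]
grip_width: 0.0921
```

Run:
```python
from h import *
for i in range(3):
    o,c=shot('wrist','w18.png');print(o['ee_pos'],o['eef_rot'],o['grip_width'])
```

```text
[ 0.52024048 -0.40467175  0.08479684] [-3.14107071e+00 -2.13326402e-03  2.14927378e+00] 0.09205209601862524
[ 0.52082367 -0.40480924  0.08639904] [3.14143354e+00 3.51841651e-04 2.14961769e+00] 0.09199344938528087
[ 0.52113272 -0.40490298  0.08721189] [3.14105648e+00 1.76081966e-03 2.14977560e+00] 0.09192516866942706
```

View pics/w18.png

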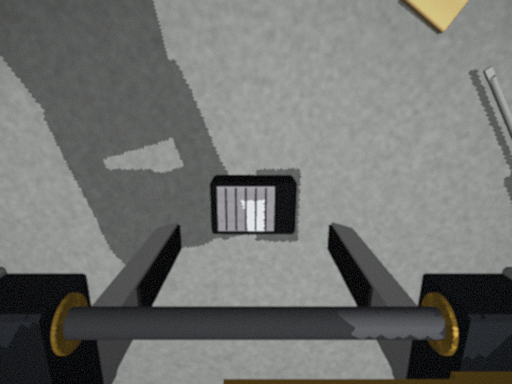

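Run:
```python
from h import *
o,c=shot('wrist','w19.png');W=Cam(c,o);p=o['ee_pos']
T=Rm=R.from_euler('xyz',o['eef_rot']).as_matrix()
P=W.ray([[211,185],[296,186],[295,234.5],[211.5,234]],.028)
print(p,P.mean(0),(P.mean(0)-p)@T,np.linalg.norm(P-np.roll(P,1,0),axis=1))
im=cv2.imread('pics/w19.png')[165:245,200:310];cv2.imwrite('pics/w19c.png',cv2.resize(im,None,fx=7,fy=7,interpolation=2))
```

```text
[ 0.52126281 -0.40495511  0.08749373] [ 0.5221146  -0.40698616  0.028     ] [-0.00202602 -0.00044255  0.05949835] [0.04206496 0.06767337 0.04169785 0.06953083]
```

View pics/w19c.png

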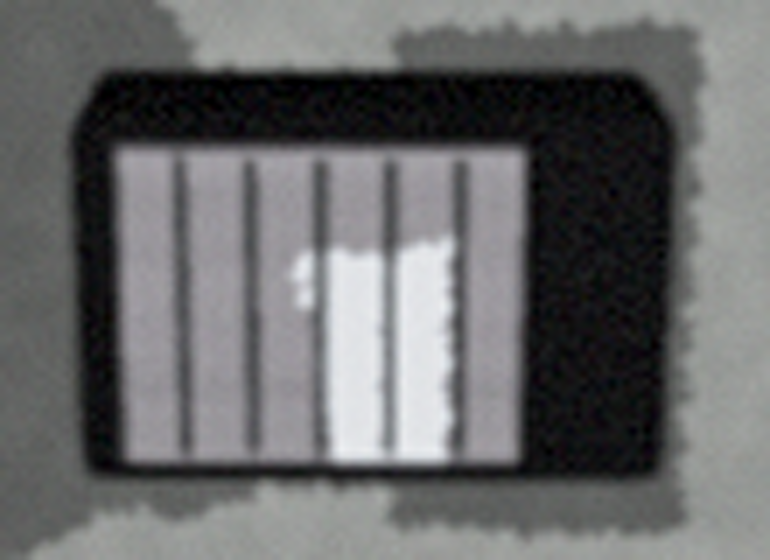

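Emit:
jog_arm([
  [[1,-2,-20],[0,0,0],92],
  [[1,-2,-40],[0,0,0],92],
  [[1,-2,-60],[0,0,0],92],
  [[1,-2,-72],[0,0,0],92],
  [[1,-2,-75],[0,0,0],92],
])

```text
time_s: 31.32
ee_pos: [0.5212, -0.4065, 0.0092]
eef_rot: [-3.141, -0.002, 2.149]
force: [-1.5, -0.5, -0.4]
grip_width: 0.0923
```

Emit:
jog_arm([
  [[0,0,0],[0,0,0],92],
  [[0,0,0],[0,0,0],92],
  [[0,0,-1],[0,0,0],80],
  [[0,0,-1],[0,0,0],65],
  [[0,0,-1],[0,0,0],60],
], squeeze=40)

```text
time_s: 31.73
ee_pos: [0.5219, -0.4075, 0.0101]
eef_rot: [3.141, 0.001, 2.149]
force: [0.8, -0.4, -0.4]
grip_width: 0.0752
```

Emit:
jog_arm([
  [[0,0,0],[0,0,0],60],
  [[0,0,0],[0,0,0],60],
  [[0,0,0],[0,0,0],60],
  [[0,0,0],[0,0,0],60],
])

```text
time_s: 32.07
ee_pos: [0.5218, -0.4074, 0.0099]
eef_rot: [3.141, 0.001, 2.149]
force: [-1.3, 0.8, 4.3]
grip_width: 0.0693
```

Run:
```python
from h import *
o,c=shot('wrist','w20.png');print(o['ee_pos'],o['eef_rot'],o['grip_width'],o['force'])
```

```text
[ 0.52178826 -0.40744991  0.00987817] [3.14144993e+00 5.83095944e-04 2.14878641e+00] 0.06930991738206256 [-1.26297582  0.76835961  4.25291972]
```

View pics/w20.png

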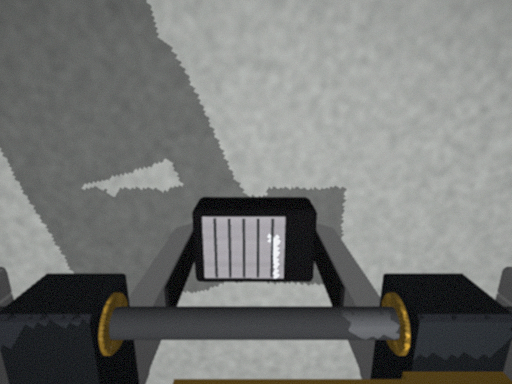

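Run:
```python
from h import *
o,c=shot('wrist','w21.png');W=Cam(c,o);p=o['ee_pos']
T=R.from_euler('xyz',o['eef_rot']).as_matrix()
P=W.ray([[254,282],[254,280],[254,217],[254,213],[193,213],[317,213],[193,204]],.028)
print(np.round(((P-p)@T)*1e3,1))
im=cv2.imread('pics/w21.png')[190:295,180:330];cv2.imwrite('pics/w21c.png',cv2.resize(im,None,fx=5,fy=5,interpolation=2))
```

```text
[[-20.1   0.  -18.1]
 [-18.8   0.  -18.1]
 [ 20.5   0.  -18.1]
 [ 22.8   0.  -18.1]
 [ 22.8 -33.6 -18.1]
 [ 22.8  34.7 -18.1]
 [ 28.  -33.3 -18.1]]
```

View pics/w21c.png

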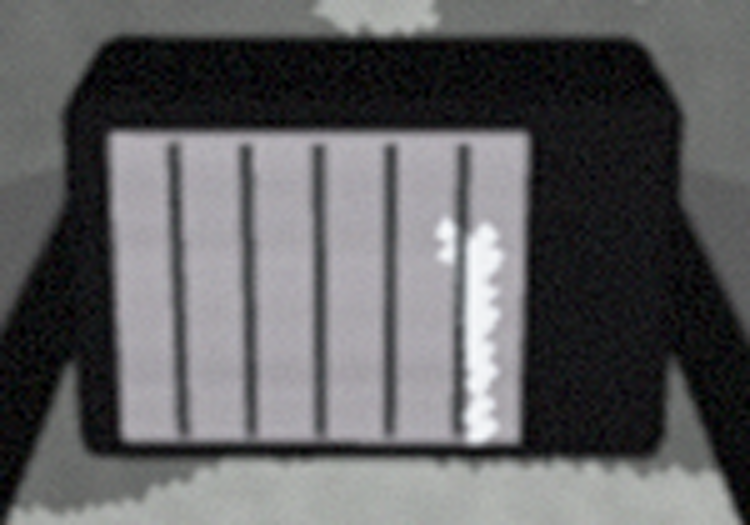

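Emit:
jog_arm([
  [[0,0,15],[0,0,0],60],
  [[0,0,50],[0,0,0],60],
  [[0,0,90],[0,0,0],60],
  [[0,0,130],[0,0,0],60],
  [[0,0,170],[0,0,0],60],
])

```text
time_s: 32.58
ee_pos: [0.5212, -0.407, 0.1819]
eef_rot: [-3.142, -0.0, 2.149]
force: [0.5, -1.0, -2.0]
grip_width: 0.0699
```

Emit:
jog_arm([
  [[0,10,40],[0,0,-1],60],
  [[-5,40,65],[0,0,-2.2],60],
  [[-10,75,65],[0,0,-3.4],60],
  [[-15,112,65],[0,0,-4.7],60],
  [[-20,150,65],[0,0,-6],60],
])

```text
time_s: 33.0
ee_pos: [0.5008, -0.2559, 0.2452]
eef_rot: [3.141, 0.0, 1.619]
force: [1.1, 0.5, -2.6]
grip_width: 0.0695
```

Emit:
jog_arm([
  [[-5,35,0],[0,0,-1],60],
  [[-10,70,0],[0,0,-1],60],
  [[-15,100,0],[0,0,-1],60],
  [[-15,106,0],[0,0,-1],60],
  [[-15,106,0],[0,0,-1],60],
])

```text
time_s: 33.42
ee_pos: [0.4865, -0.1498, 0.2454]
eef_rot: [3.141, 0.0, 1.54]
force: [0.4, 0.1, -1.9]
grip_width: 0.0701
```

Run:
```python
from h import *
for i in range(6):
    o,c=shot('wrist','w22.png');print(o['ee_pos'],o['eef_rot'],o['grip_width'],o['force'])
```

```text
[ 0.48651631 -0.14982552  0.24541393] [3.14054186e+00 3.29963900e-04 1.54024289e+00] 0.07009503098113946 [ 0.41644284  0.14141968 -1.86146515]
[ 0.48668192 -0.15110964  0.24514836] [3.14073725e+00 4.93197324e-04 1.53913974e+00] 0.0698380000646525 [ 0.8602786  -0.42345405 -2.0479507 ]
[ 0.48670331 -0.15184819  0.24483779] [3.14114784e+00 3.95586921e-04 1.53805694e+00] 0.06954431157773674 [ 0.03992734  0.10317096 -1.9459496 ]
[ 0.48668035 -0.15224875  0.24455433] [3.14155384e+00 2.17576385e-04 1.53721360e+00] 0.06951670906624936 [ 0.0798728  -0.28099041 -0.40160969]
[ 0.48667299 -0.15236921  0.24436265] [-3.14139189e+00  7.85546864e-05  1.53677013e+00] 0.06963311149245313 [-0.56861656 -0.05919653 -1.20606451]
[ 0.48660723 -0.15237026  0.24419891] [-3.14111760e+00 -6.10442271e-05  1.53658308e+00] 0.06973935004886528 [-0.77409293  0.48872718 -1.41683803]
```

View pics/w22.png

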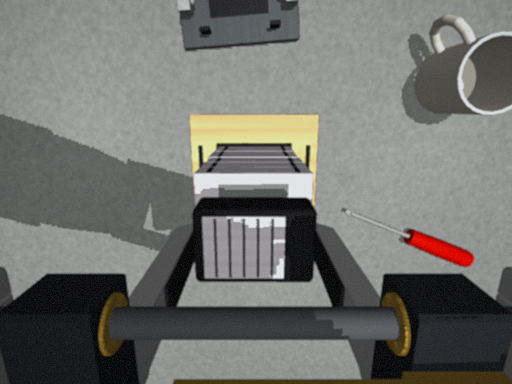

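Emit:
jog_arm([
  [[0,1,-10],[0,0,0],60],
  [[0,1,-20],[0,0,0],60],
  [[0,1,-30],[0,0,0],60],
  [[0,1,-38],[0,0,0],60],
  [[0,1,-42],[0,0,0],60],
])

```text
time_s: 34.13
ee_pos: [0.4861, -0.1502, 0.2005]
eef_rot: [-3.139, -0.001, 1.538]
force: [0.0, 0.1, -2.2]
grip_width: 0.0696
```

Emit:
jog_arm([
  [[0,0,-2],[0,0,0],60],
  [[0,0,-4],[0,0,0],60],
  [[0,0,-6],[0,0,0],60],
  [[0,0,-7],[0,0,0],60],
  [[0,0,-8],[0,0,0],60],
])

```text
time_s: 34.55
ee_pos: [0.4867, -0.1503, 0.1945]
eef_rot: [3.141, 0.0, 1.538]
force: [0.9, -0.5, -0.9]
grip_width: 0.0695
```

Emit:
jog_arm([
  [[0,-0.5,-1],[0,0,0],60],
  [[0,-0.5,-1],[0,0,0],60],
  [[0,-0.5,-1.5],[0,0,0],60],
  [[0,-0.5,-1.5],[0,0,0],60],
])

```text
time_s: 34.88
ee_pos: [0.4868, -0.1509, 0.1938]
eef_rot: [3.141, 0.0, 1.538]
force: [-2.2, 1.5, 7.6]
grip_width: 0.0695
```

Run:
```python
from h import *
o,c=shot('wrist','w23.png');print(o['ee_pos'],o['eef_rot'],o['grip_width'],o['force'])
_,c=shot('side','s12.png');f=c['frame'][200:320,190:330,::-1];cv2.imwrite('pics/s12c.png',cv2.resize(f,None,fx=5,fy=5,interpolation=2))
```

```text
[ 0.48679758 -0.15091331  0.19381163] [3.14055949e+00 4.50993808e-04 1.53790894e+00] 0.0695100208634346 [-2.24238019  1.46146897  7.6172643 ]
```

View pics/s12c.png

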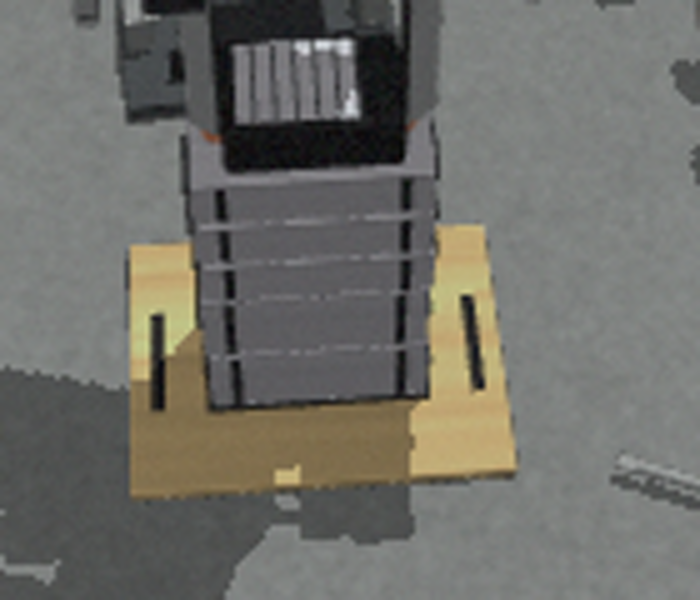

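View pics/w23.png

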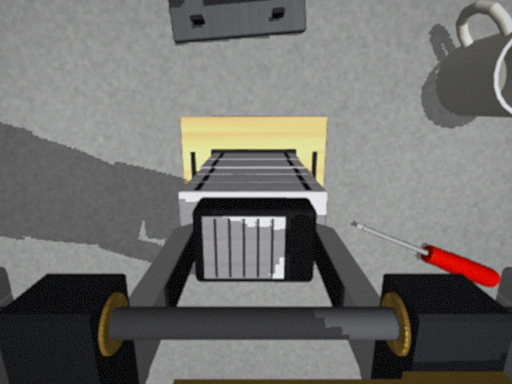

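The control unit is seated and centred. I'll release it, back away, and check.

Emit:
jog_arm([
  [[0,0,1],[0,0,0],80],
  [[0,0,1],[0,0,0],90],
  [[0,0,1],[0,0,0],90],
  [[0,0,1],[0,0,0],90],
  [[0,0,20],[0,0,0],90],
])

```text
time_s: 35.4
ee_pos: [0.4855, -0.1504, 0.2101]
eef_rot: [-3.137, -0.002, 1.538]
force: [0.1, 0.4, -0.8]
grip_width: 0.09
```

Emit:
jog_arm([
  [[0,0,35],[0,0,0],90],
  [[0,0,70],[0,0,0],90],
  [[0,-35,70],[0,0,0],90],
  [[-20,-70,70],[0,0,0],90],
  [[-40,-105,70],[0,0,0],90],
])

```text
time_s: 35.82
ee_pos: [0.4463, -0.2567, 0.2829]
eef_rot: [3.141, 0.0, 1.54]
force: [0.7, -0.6, -0.0]
grip_width: 0.0899
```

Emit:
jog_arm([
  [[-20,-35,0],[0,0,0],90],
  [[-40,-70,0],[0,0,0],90],
  [[-60,-105,0],[0,0,0],90],
  [[-60,-140,0],[0,0,0],90],
  [[-60,-140,0],[0,0,0],90],
])

```text
time_s: 36.23
ee_pos: [0.3849, -0.4003, 0.2819]
eef_rot: [-3.141, -0.0, 1.534]
force: [-1.2, 0.6, -0.2]
grip_width: 0.09
```

Run:
```python
from h import *
o=ctrl.get_obs();print(o['ee_pos'],o['force'])
_,c=shot('side','s13.png');f=c['frame'][190:310,190:310,::-1];cv2.imwrite('pics/s13c.png',cv2.resize(f,None,fx=5,fy=5,interpolation=2))
_,c=shot('top','t4.png');f=c['frame'][165:245,280:360,::-1];cv2.imwrite('pics/t4c.png',cv2.resize(f,None,fx=7,fy=7,interpolation=2))
```

```text
[ 0.38487847 -0.40026864  0.28190533] [-1.15098571  0.56055462 -0.159927  ]
```

View pics/s13c.png

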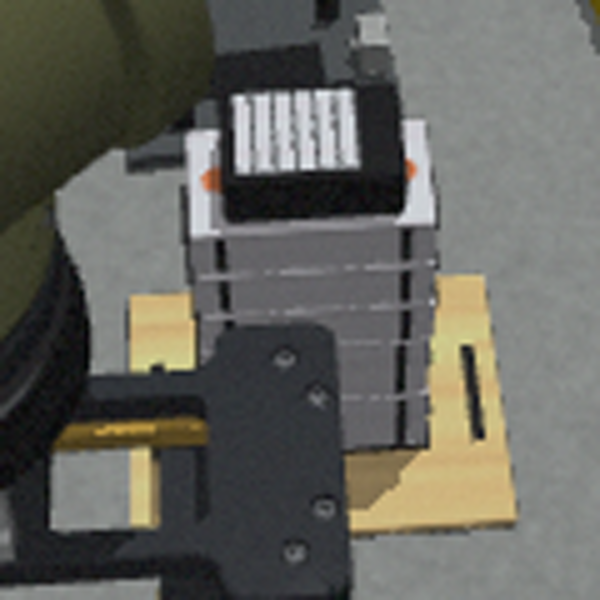

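View pics/t4c.png

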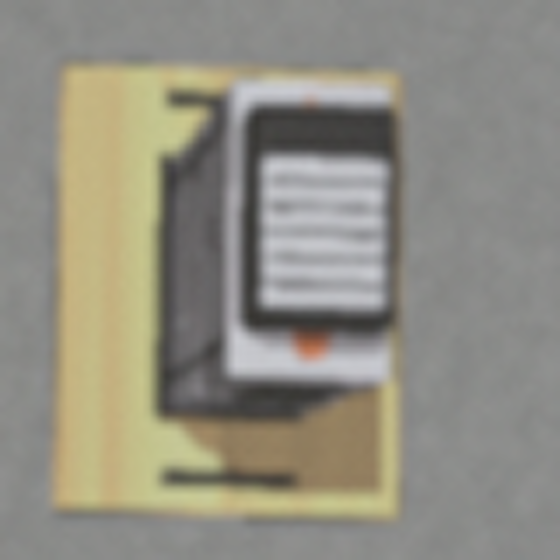

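View pics/t4.png

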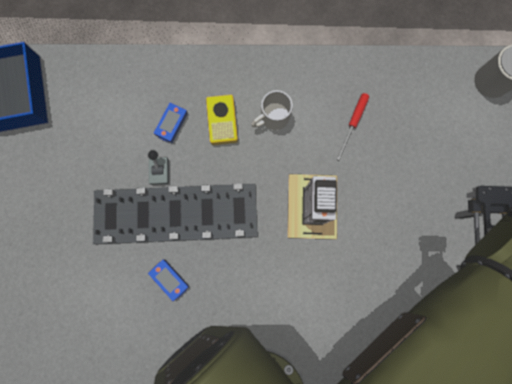

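Run:
```python
from h import *
_,c=shot('top','t5.png');T=Cam(c);_,c=shot('side','s14.png');S=Cam(c)
g=lambda a,k,x,y:(np.array(a,float)+.5)/k-.5+[x,y]
for n,C,a,z,k in (('ctl',T,[(250,105),(393,107),(393,330),(243,328)],.212,(7,280,165)),('case',T,[(231,80),(391,88),(390,383),(226,379)],.184,(7,280,165)),
  ('ctl s',S,[(222,98),(395,86),(404,170),(224,180)],.212,(5,190,190)),('case s',S,[(187,132),(424,119),(437,224),(191,238)],.184,(5,190,190))):
    P=C.ray(g(a,*k),z);L=P[1]-P[0] if C is S else P[0]-P[3];M=P[2]-P[3] if C is S else P[1]-P[2]
    print(n,P.mean(0).round(4),np.linalg.norm(P-np.roll(P,1,0),axis=1).round(4),np.arctan2(L[1],L[0]).round(3),np.arctan2(M[1],M[0]).round(3))
```

```text
ctl [ 0.4864 -0.1492  0.212 ] [0.0695 0.0445 0.0695 0.0461] -0.054 -0.031
case [ 0.4856 -0.1505  0.184 ] [0.096  0.0514 0.0947 0.0518] -0.038 -0.034
ctl s [ 0.4871 -0.1507  0.212 ] [0.0393 0.067  0.0406 0.0673] -0.017 -0.037
case s [ 0.4861 -0.1506  0.184 ] [0.0513 0.0945 0.0513 0.094 ] -0.037 -0.037
```

Everything measures within about 2 mm, so I'm handing in.

Run:
```python
from h import *
print(ctrl.hand_in())
```

```text
the job is handed in; nothing more can be done
None
```

The job is done and handed in at about 36 s of the 210 s allowed; hand-in gave no verdict.

- **Lever:** I threw the isolator fully over before pulling any case. The ball moved about 56 mm and stopped firmly against its end stop, and it still showed as off in the last overview.
- **Column:** all five bays held a case. They now stand on the pad with the two tall cases below the three flat ones. The control unit had been knocked about 45 mm, so I measured it again before gripping it and setting it on top.
- **Last checks:** the top and side views put the control unit within about 1.5 mm of the centre of the top case. The case tops line up with the pad to within 0.01 rad, and the column is about 2 mm off the pad centre in y. The four readings of the control unit's angle ranged from -0.017 to -0.054 rad, against -0.034 for the column, so that angle is only known to about 1°.
- **Everything else:** in the last overview the mug, meter, screwdriver and blue cases were where they started, and the arm was clear of everything. I saw no grip slip and no excessive force.

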